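# Pull the post from a packed monitor-arm kit

### The job

Only the post is wanted from this opened monitor-arm kit: first lift out the three parts that lie across it and set them side by side on the rubber mat, then lay the post lengthways in the two foam cradles of the grey tray. After that put the three parts back into the foam pack, the right way up, each fully down in the pair of notches it came from (which end is left and which right does not matter). Set things down rather than dropping them, and leave the tape dispenser, the tape roll and the cutter as they are.

Things in the scene. Friction and masses are not known exactly. Their poses are not given: they have to be found in the camera images.
- pack: White foam pack in a cut-down carton, fixed, 326 x 200 x 65 mm. Origin: underside centre; x lengthways. Open trough along x, 90 mm wide, floor 6 mm up, V ribs at x = -80, +80 mm carry the post (axis 28 mm up). Foam top 62 mm up, with 3 pairs of notches at x = -92, 0, +92 mm: 62 mm wide, floor 46 mm up, out to y = -83, +83 mm; a part lies along y in each. Carton flap at +x end to x = 184 mm.
- post_mid (a point): The post: round dark steel tube, 28 mm in diameter, 280 mm long, about 0.45 kg, lying in the trough beneath the three parts and seen in the gaps between them. This point is its centre, on its axis; its own x axis runs along the tube.
- swing_link_mid (a point): Swing link: aluminium bar, 150 mm long, round ends 46 mm across and 34 mm high (one an open collar, one with a black cap to 39 mm); middle 38 mm wide, top 32 mm up. This point is its centre, 17 mm above its underside; its own y axis runs along its length, z up.
- desk_clamp_mid (a point): Desk clamp on its back: black C shape, 150 mm long. Spine 38 mm wide, 26 mm high; upright jaws at both ends (46 mm wide, 62 mm high, 60 mm or more from the middle); steel screw with 30 mm pad on the centre line, 44 mm up, from the +y jaw to 22 mm from the middle. This point is the spine's centre, 13 mm above the underside; own y axis lengthways, z up.
- foot_mid (a point): The bolt-down foot: black oblong plate 150 x 46 mm, 8 mm thick, with an upright round socket in the middle, 40 mm in outer diameter (46 mm at its root), open at the top, 58 mm high over all. This point is on the socket's axis, 29 mm above the underside; its own y axis runs along the plate, z up.
- mat: The rubber bench mat: plain grey, 290 x 190 mm, 4 mm thick, fixed, with a thin line round its edge. Origin: centre of its underside; x along its length.
- tray: Grey plastic tray, fixed, 340 x 130 mm, walls 42 mm high, 4 mm thick, rim 346 mm long; inner floor 6 mm up. Two pale grey foam cradles at x = -85 and +85 mm, each a V across the middle, 60 mm wide at its top (32 mm up), carry the post along x with its axis 28 mm above the tray's underside. Origin: centre of its underside; x along its length.
- dispenser: Bystander: hand-held tape dispenser lying on its side, about 240 x 80 x 66 mm. Origin: on its underside near the axis of its roll; its handle points to its own -y.
- tape_roll: Bystander: roll of brown tape lying flat, 92 mm across, 48 mm high. Origin: centre of its underside.
- cutter: Bystander: grey carton cutter lying flat, 160 x 30 x 17 mm. Origin: centre of its underside.
Things that resemble listed ones, but are neither listed nor needed, are in the scene too. What is shaped like the part that bears foot_mid but blue is not meant.

How it is judged:
By the outcome, as a careful person would: the job done as asked, in the order asked, and still so for the second after the job is handed in, with the robot touching nothing.
It also fails if it takes over 144 s, if anything falls off the work surface, if the arm or the gripper's body presses on something with over 40 N, if the wrist force passes 120 N, or if a joint passes its speed limit or range.

### The arm

A 6-joint arm with a two-finger parallel gripper is mounted at the origin on the work surface. World frame = base frame: x ahead of the robot, y to its left, z up, the work surface at z = 0. Lengths are in m, angles in rad, forces in N, time in s.
With the tool pointing down it reaches from about 0.375 to 0.9 m from the base axis. Payload 3.1 kg.
Tool frame: the origin (TCP) lies at the very end of the fingers, on their centre line; the grasp point (between the pads) lies 19 mm behind it (hold_point_z is the distance from the TCP to the grasp point, in m); z points along the fingers, x is the direction in which the jaws open and shut, and the axes are right-handed (so a half turn about z gives the same grasp; the last joint's range is limited). The gripper opens to 87 mm and grips with 3 to 60 N. Pads are 19 mm wide; open, the fingers measure 117 mm over their backs; the gripper's body (75 mm by 190 mm) begins 51 mm behind the grasp point.
Start: joints at [1.052, 0.527, 1.433, -0, 1.181, -0.178], TCP at [0.208, 0.589, 0.223] pointing down, gripper open.
Joint ranges: [-3.08, 3.08], [-0.75, 2.2], [0.22, 2.44], [-1.43, 4.57], [0, 2.65], [-2.85, 2.85]. Speed limits (rad/s): [2.79, 2.79, 3.14, 3.14, 3.14, 3.14].

### API

Orientations are given as a unit quaternion [x, y, z, w].
In Python, from rig import * gives the robot as it stands.
- The arm moves only by the tool carry_out, never from a script. Its argument "deltas" is a list of rows, each a list of 7 numbers: the closure, from -1 (fully open) to 1 (shut), then the shift along the tool's x, y, z in units of 25 mm (1.0 is 25 mm), then the turn, a rotation vector about the tool's x, y, z in degrees. In form: [[jaw, x, y, z, rx, ry, rz], ...]. A call has 1 to 8 rows; each row is the pose to reach, as a shift and turn from the pose commanded when the call began, along the tool's axes at that moment; what a row does not reach only later rows make up. A row lasts 1/10 s, in which the tool goes at most 50 mm and 8.59 degrees, less where a joint would pass 70% of its speed; a pose out of reach is approached as far as the arm can. A call with a gripper value outside its range is refused whole. The fingers move at their own pace and stop on an object; "force" is the grip in N (left out, the last holds). Time passes only in rows, so rows that repeat a pose let the fingers close. It gives the time, the measured TCP pose, the force and the opening at its end, in the units of the state.
- get_obs(): the state, without advancing time (a new reading comes with each control period).
- camera(name): name is "side" or "top"; returns (picture, depth): 480x640x3 uint8, red, green, blue; 480x640 float32, m along the optical axis (not along the pixel's ray), 0 where there is no reading.
- camera_info(name): a dict with "mtx" (3x3 intrinsics, pixels), "origin" and "rotation" of the camera in the world. Camera axes: x right, y down, z forward; pixel columns grow to the right and rows downward; lengths in m; the calibration is good to about 2 mm. A picture is of the moment at which its call begins. camera_info takes no time and is no camera call.
- hand_in(): hands the job in, once; it reports no verdict.
Trained networks look in the newest picture that a camera, given by its name, has taken for a name from the list of things; names that differ only in an ending like _2 or _b are one class to them, and where a whole thing is asked for, a point or a joint stands for the part that bears it (a point fixed in the world has none). Each returns a list of dicts, best first, with "score" (0 to 1); they miss things now and then, are a little off and sometimes report something else, mostly with a low value. They report only what shows in the picture. A call takes as long as a camera call. They do not tell look-alikes from the thing itself.
- spot_in(camera, target): "pixel" ([row, column] in pixels, amid what is visible of it).
The state is a dict: "time": time; "q": joint angles; "joint_velocities": joint speeds; "joint_torque": joint torques, N m; "position": TCP position; "tool_rot": TCP orientation; "ft_force": force on the tool from outside, world axes, zero at the start; "moment": the same for the moment, N m; "grip_width": finger opening in m.
Only numpy, scipy, OpenCV 4.12 (cv2) and the standard library are available. Lean on these libraries where they do the work, as an engineer would, in place of code of your own. Each camera call takes 0.05 s, during which the arm holds its last target.

## Working session

There is one attempt and no reset: what is moved stays moved. The work goes in short steps, Python scripts to look and compute and a tool call to move; the robot and the scene stay as the last step left them, time stands still between calls to the robot, and variables do not carry over. Pictures are saved under pics/ and viewed, and the job is handed in when it is done.

Besides the shell and the picture viewer there is one more tool, called as name(argument=value, ...), one argument or row to a line, values as JSON. carry_out: Moves the arm, as the interface text tells. Its arguments: {"type":"object","properties":{"deltas":{"type":"array"},"force":{"type":"number"}},"required":["deltas"]}

```bash
ls; mkdir -p pics
python3 - <<'E'
from rig import *
import cv2,numpy as np
print(get_obs())
for n in ("top","side"):
    p,d=camera(n); cv2.imwrite(f"pics/{n}0.png",p[:,:,::-1]); np.save(f"{n}_d.npy",d); np.save(f"{n}_p.npy",p)
    i=camera_info(n); print(n,i)
E
```

```text
pics
{'time': 0.0, 'q': array([ 1.05250621e+00,  5.28428473e-01,  1.43387700e+00, -1.29326197e-05,
        1.18141354e+00, -1.78491820e-01]), 'joint_velocities': array([-1.23053679e-03, -5.31313598e-04,  1.70242288e-04, -4.10978110e-04,
       -9.74937434e-05, -2.52803965e-03]), 'joint_torque': array([ 3.16994083e-04, -4.40037239e+01, -1.76591402e+01,  6.34055422e-02,
        5.82486601e-02, -1.65975707e-04]), 'position': array([0.20791715, 0.58863513, 0.22160285]), 'tool_rot': array([ 8.16483552e-01,  5.77367715e-01, -9.60731711e-04,  4.55386063e-04]), 'ft_force': array([ 0.91238311, -0.77504297,  0.44072801]), 'moment': array([ 0.02853015,  0.00792264, -0.05218215]), 'grip_width': 0.08691902901456798}
top {'mtx': array([[530.92029627,   0.        , 313.05956714],
       [  0.        , 530.92029627, 236.71820243],
       [  0.        ,   0.        ,   1.        ]]), 'origin': array([ 0.4279918 , -0.08607503,  1.46951143]), 'rotation': array([-0.69554488,  0.71622104, -0.03909557,  0.04142803])}
side {'mtx': array([[451.3834286 ,   0.        , 319.00642074],
       [  0.        , 451.3834286 , 236.25441465],
       [  0.        ,   0.        ,   1.        ]]), 'origin': array([0.20406793, 0.48553082, 0.86457095]), 'rotation': array([-0.28045916,  0.89592025, -0.3257572 ,  0.11203488])}
```

View pics/top0.png

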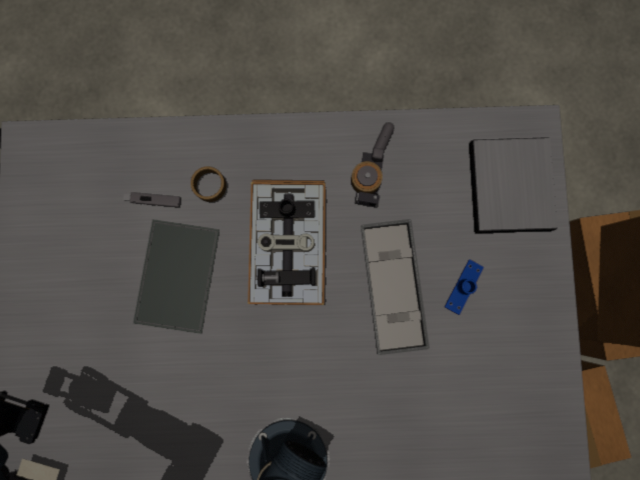

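View pics/side0.png

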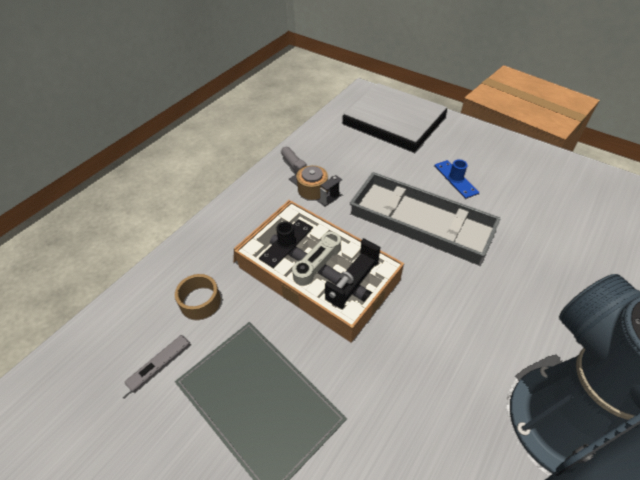

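The top view shows the pack at about (row 242, col 288), with the foot, swing link and clamp at rows 208, 242 and 278. The mat is at (276, 178), the tray at (287, 395), and the blue look-alike foot at (287, 463).

```bash
cat > h.py <<'E'
from rig import *
import cv2,numpy as np
from scipy.spatial.transform import Rotation as R
def cloud(n,d=None):
    i=camera_info(n); K=i['mtx']
    if d is None: d=np.load(f"{n}_d.npy")
    v,u=np.mgrid[0:480,0:640]
    P=np.stack([(u-K[0,2])/K[0,0]*d,(v-K[1,2])/K[1,1]*d,d],-1)
    W=P@R.from_quat(i['rotation']).as_matrix().T+i['origin']
    W[d==0]=np.nan
    return W
def proj(n,X):
    i=camera_info(n);K=i['mtx']
    c=(np.asarray(X)-i['origin'])@R.from_quat(i['rotation']).as_matrix()
    return np.stack([c[...,0]/c[...,2]*K[0,0]+K[0,2],c[...,1]/c[...,2]*K[1,1]+K[1,2]],-1)
def snap(n,tag):
    p,d=camera(n); cv2.imwrite(f"pics/{n}{tag}.png",p[:,:,::-1]); np.save(f"{n}_d.npy",d); np.save(f"{n}_p.npy",p); return p,d
E
python3 - <<'E'
from h import *
for n in("top","side"):
    W=cloud(n)
    print(n,"table z",np.nanmedian(W[...,2]))
    for t in ("pack","post_mid","swing_link_mid","desk_clamp_mid","foot_mid","mat","tray","dispenser","tape_roll","cutter"):
        for r in spot_in(n,t)[:3]:
            a,b=[int(round(x)) for x in r['pixel']]
            print(t,round(r['score'],2),a,b,np.round(W[a,b],4))
p=np.load("top_p.npy"); c=p[165:370,110:440]
cv2.imwrite("pics/topcrop.png",cv2.resize(c[:,:,::-1],(800,497),interpolation=cv2.INTER_CUBIC))
p=np.load("side_p.npy"); c=p[160:350,220:510]
cv2.imwrite("pics/sidecrop.png",cv2.resize(c[:,:,::-1],(800,524),interpolation=cv2.INTER_CUBIC))
E
```

```text
top table z -0.0008137673107051491
pack 0.82 249 282 [ 5.583e-01 -4.000e-04  6.640e-02]
post_mid 0.86 258 287 [ 0.5361 -0.0117  0.0382]
swing_link_mid 0.97 242 283 [ 0.5753 -0.0043  0.0806]
swing_link_mid 0.69 173 206 [0.7854 0.2128 0.0043]
desk_clamp_mid 0.62 276 289 [ 0.4859 -0.0177  0.0744]
foot_mid 0.73 208 286 [ 0.6693 -0.0133  0.0596]
foot_mid 0.55 287 465 [ 0.4445 -0.4949  0.0096]
mat 0.88 277 178 [0.4947 0.2903 0.0104]
tray 0.86 289 398 [ 0.4445 -0.3129  0.002 ]
tray 0.3 275 178 [0.5005 0.2921 0.0032]
dispenser 0.73 172 372 [ 0.7585 -0.2473  0.0704]
tape_roll 0.77 171 205 [0.7856 0.2109 0.027 ]
tape_roll 0.53 274 179 [0.5031 0.2887 0.0057]
cutter 0.86 200 151 [0.7103 0.3637 0.0167]
side table z -0.0018446782202489187
pack 0.88 275 317 [ 0.5715 -0.0014  0.0064]
pack 0.44 242 284 [0.6577 0.0043 0.0737]
post_mid 0.69 276 327 [0.5409 0.0019 0.0307]
post_mid 0.6 258 318 [5.658e-01 1.000e-04 7.700e-02]
post_mid 0.55 291 195 [ 7.792e-01  1.894e-01 -3.000e-04]
swing_link_mid 0.7 261 317 [0.5625 0.0085 0.0777]
desk_clamp_mid 0.3 274 327 [0.5414 0.0011 0.0371]
desk_clamp_mid 0.16 406 260 [0.4859 0.3068 0.0045]
foot_mid 0.88 241 284 [0.6563 0.0055 0.0794]
foot_mid 0.67 175 458 [ 0.4361 -0.4714  0.0337]
mat 0.91 406 261 [0.4841 0.3059 0.0052]
tray 0.74 218 425 [ 0.446  -0.3039  0.0065]
dispenser 0.65 180 314 [ 0.7293 -0.2127  0.0617]
tape_roll 0.65 289 194 [0.7828 0.1879 0.0029]
cutter 0.73 368 157 [0.7007 0.3682 0.0138]
```

View pics/topcrop.png

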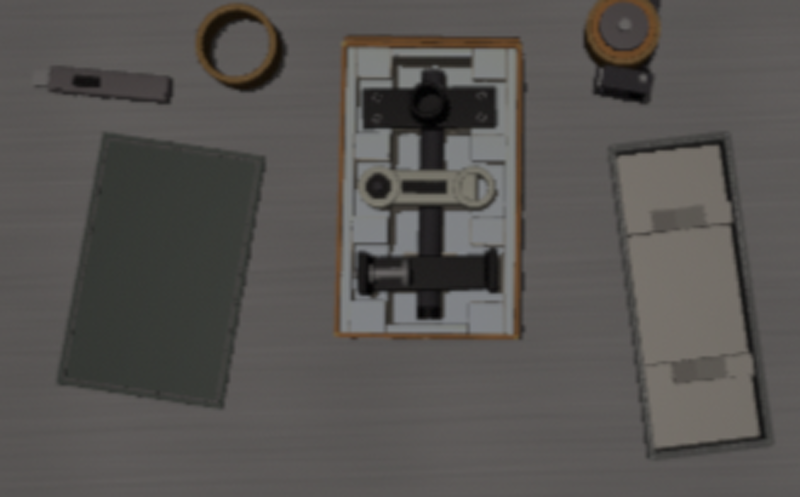

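View pics/sidecrop.png

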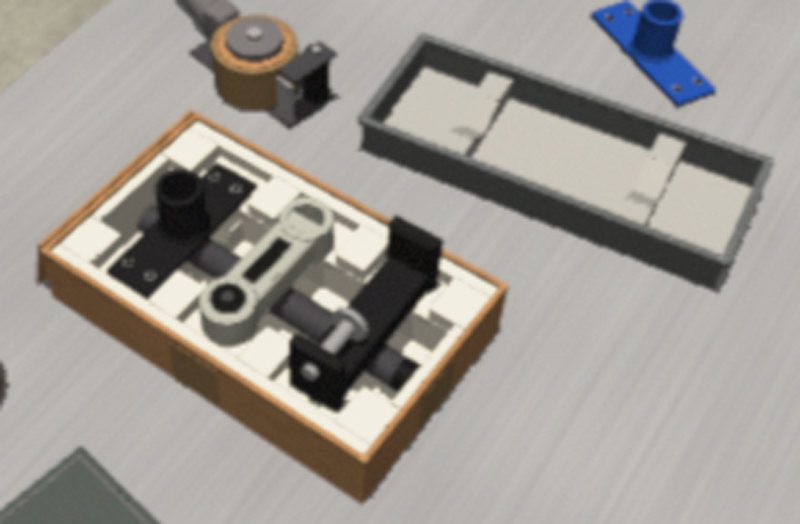

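```bash
cat >> h.py <<'E'
def onplane(n,uv,z):
    i=camera_info(n);K=i['mtx'];M=R.from_quat(i['rotation']).as_matrix()
    uv=np.asarray(uv,float); r=np.stack([(uv[...,0]-K[0,2])/K[0,0],(uv[...,1]-K[1,2])/K[1,1],np.ones(uv.shape[:-1])],-1)@M.T
    o=i['origin']; return o+r*((z-o[2])/r[...,2])[...,None]
def rect(n,mask,z):
    m=mask.astype(np.uint8); k,l,s,c=cv2.connectedComponentsWithStats(m)
    m=(l==1+np.argmax(s[1:,4])).astype(np.uint8)
    cs,_=cv2.findContours(m,cv2.RETR_EXTERNAL,cv2.CHAIN_APPROX_NONE); ct=max(cs,key=cv2.contourArea)[:,0,:]
    w=onplane(n,ct,z)[:,:2]; (cx,cy),(a,b),t=cv2.minAreaRect((w*1000).astype(np.float32))
    if a<b: a,b,t=b,a,t+90
    t=(t+90)%180-90
    return cx,cy,a,b,t
E
python3 - <<'E'
from h import *
# average depth
for n in("top","side"):
    ds=[camera(n)[1] for _ in range(4)]
    d=np.median(np.stack(ds),0); np.save(f"{n}_d.npy",d)
    W=cloud(n); z=W[...,2]; x=W[...,0];y=W[...,1]
    print(n,"depth noise",np.std(ds[0]-ds[1]))
    box=(x>.35)&(x<.8)&(y>-.16)&(y<.16)
    for th in(.03,.045,.055): print("pack",th,np.round(rect(n,box&(z>th)&(z<.12),.065),1))
    box=(x>.2)&(x<.66)&(y>-.42)&(y<-.18)
    for th in(.02,.03): print("tray",th,np.round(rect(n,box&(z>th),.042),1))
    p=np.load(f"{n}_p.npy").astype(int); box=(x>.3)&(x<.68)&(y>.15)&(y<.45)
    hsv=cv2.cvtColor(p.astype(np.uint8),cv2.COLOR_RGB2HSV)
    g=p.sum(-1)
    a,b=(277,178) if n=="top" else (406,261)
    print(p[a,b],p[a-75,b] if n=="top" else p[a-50,b-100])
    print("mat",np.round(rect(n,box&(np.abs(p-p[a,b]).max(-1)<(14)),.004),1))
E
```

```text
top depth noise 0.15485552
pack 0.03 [579.4 -14.2 332.7 200.1  -2.4]
pack 0.045 [579.2 -14.2 332.3 200.1  -2.4]
pack 0.055 [579.1 -14.2 332.  200.1  -2.4]
tray 0.02 [ 453.6 -298.   350.1  138.5    5.1]
tray 0.03 [ 453.6 -298.   350.1  138.5    5.1]
[56 58 55] [61 56 56]
mat [499.2 295.1 290.4 192.1 -10.4]
side depth noise 0.15117379
pack 0.03 [571.8  -6.  341.8 223.6  -2.5]
pack 0.045 [573.7  -9.6 337.6 216.6  -2.5]
pack 0.055 [575.3 -11.4 335.7 212.   -2.1]
tray 0.02 [ 449.6 -285.7  349.2  153.8    5.1]
tray 0.03 [ 450.1 -290.3  349.2  144.8    5.1]
[ 96 103  95] [133 127 125]
mat [497.  298.9 288.9 188.3 -10.3]
```

```bash
cat >> h.py <<'E'
def T(pose,pts):
    x,y,t=pose; t=np.radians(t); pts=np.asarray(pts,float)
    return np.stack([x+pts[...,0]*np.cos(t)-pts[...,1]*np.sin(t),y+pts[...,0]*np.sin(t)+pts[...,1]*np.cos(t),pts[...,2]],-1)
def box(xa,xb,ya,yb,z): return np.array([[xa,ya,z],[xb,ya,z],[xb,yb,z],[xa,yb,z]])
def packm():
    L=[box(-.163,.163,-.1,.1,.065),box(-.163,.163,-.1,.1,0)]
    for c in(-.092,0,.092): 
        for s in(-1,1): L.append(box(c-.031,c+.031,s*.045,s*.083,.062))
    return L
def traym(): return [box(-.173,.173,-.068,.068,.042),box(-.170,.170,-.065,.065,0.0)]
def matm(): return [box(-.145,.145,-.095,.095,.004)]
def overlay(n,items,crop,f,out,img=None):
    p=(np.load(f"{n}_p.npy") if img is None else img); r0,r1,c0,c1=crop
    im=cv2.resize(p[r0:r1,c0:c1,::-1],None,fx=f,fy=f,interpolation=cv2.INTER_CUBIC)
    im=np.clip(im.astype(float)*(1.7 if n=="top" else 1),0,255).astype(np.uint8)
    for pose,L,col in items:
        for q in L:
            uv=(proj(n,T(pose,q))+.5-[c0,r0])*f-.5
            cv2.polylines(im,[np.round(uv*8).astype(int)],True,col,1,cv2.LINE_AA,3)
    cv2.imwrite(out,im)
E
python3 - <<'E'
from h import *
it=[((.5763,-.0142,-2.4),packm(),(0,0,255)),((.4536,-.298,-84.9+180),traym(),(0,255,0)),((.499,.2955,-10.4),matm(),(255,0,0))]
it[1]=((.4536,-.298,5.1),traym(),(0,255,0))
overlay("top",it,(170,360,125,435),2.55,"pics/ovt.png")
overlay("side",it,(165,345,220,510),2.75,"pics/ovs.png")
E
```

```text
(no output)
```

View pics/ovt.png

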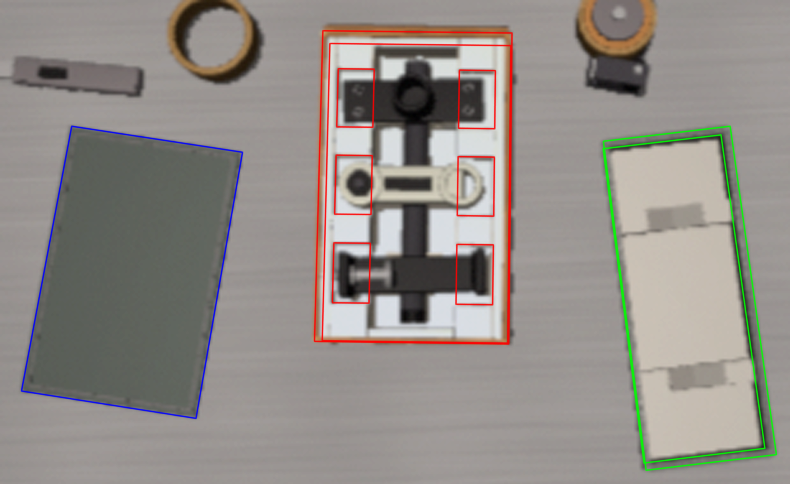

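View pics/ovs.png

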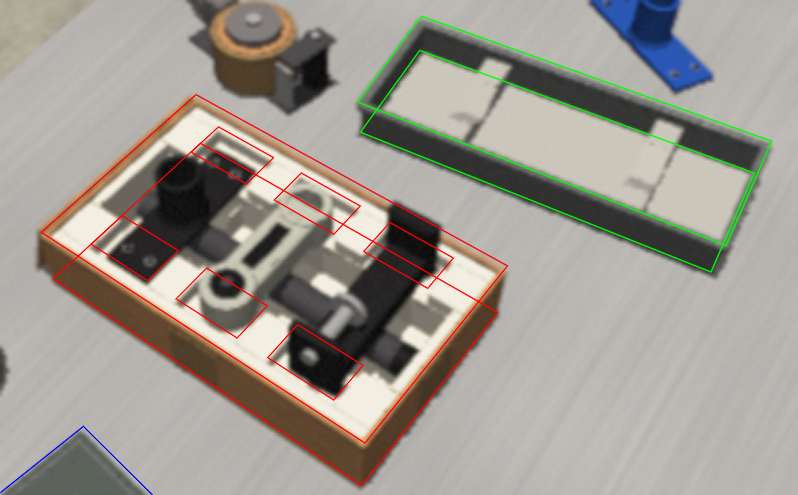

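Run:
```python
from h import *
f=2.55
def c(u,v): return ((u+.5)/f+125-.5,(v+.5)/f+170-.5)
for nm,uv,z in(("linkL",(358,184),.082),("linkR",(463,184),.080),("link slot",(408,184),.078),("foot top",(414,96),.104),("foot plateL",(343,102),.054),("foot plateR",(484,100),.054),("clampL",(339,275),.09),("clampR",(489,271),.1),("spine",(423,274),.072),("post far",(418,62),.042),("postnear",(413,322),.042)):
    w=onplane("top",c(*uv),z); 
    t=np.radians(-2.4); d=w[:2]-[.5763,-.0142]; l=[d[0]*np.cos(t)+d[1]*np.sin(t),-d[0]*np.sin(t)+d[1]*np.cos(t)]
    print(nm,np.round(w,4),"pack",np.round(l,4))
W=cloud("top")
p=np.load("top_p.npy")
# robust centroids in pack frame, top
t=np.radians(-2.4)
D=W[...,:2]-[.5763,-.0142]; lx=D[...,0]*np.cos(t)+D[...,1]*np.sin(t); ly=-D[...,0]*np.sin(t)+D[...,1]*np.cos(t)
for nm,lo,hi,zl in(("foot",.06,.125,.085),("link",-.035,.035,.07),("clamp",-.125,-.06,.068)):
    m=(lx>lo)&(lx<hi)&(abs(ly)<.09)&(W[...,2]>zl); print(nm,m.sum(),lx[m].min(),lx[m].max(),ly[m].min(),ly[m].max(),W[...,2][m].max())
```

```text
linkL [0.577  0.0426 0.082 ] pack [-0.0017  0.0568]
linkR [ 0.574  -0.0655  0.08  ] pack [-0.0002 -0.0514]
link slot [ 0.5759 -0.0087  0.078 ] pack [-0.0007  0.0055]
foot top [ 0.6633 -0.0183  0.104 ] pack [ 0.0871 -0.0005]
foot plateL [0.6678 0.0595 0.054 ] pack [0.0883 0.0775]
foot plateR [ 0.6654 -0.0898  0.054 ] pack [ 0.0922 -0.0718]
clampL [0.4836 0.063  0.09  ] pack [-0.0958  0.0732]
clampR [ 0.4828 -0.0896  0.1   ] pack [-0.0902 -0.0793]
spine [ 0.4829 -0.0216  0.072 ] pack [-0.0931 -0.0114]
post far [ 0.7108 -0.0204  0.042 ] pack [ 0.1346 -0.0006]
postnear [ 0.4341 -0.0086  0.042 ] pack [-0.1423 -0.0003]
foot 106 0.07246238742064345 0.11079462710923946 -0.016082686991477593 0.02075015697462213 0.10931738570062244
link 780 -0.02269321096657222 0.02336206809629521 -0.07177031519003498 0.07577173716163545 0.08878515385525865
clamp 887 -0.11792653684610929 -0.06762662152454339 -0.075790324027329 0.07762295536370939 0.7365612677643222
```

```bash
cat > go.py <<'E'
import sys
from h import *
PACK=(.5763,-.0142,-2.4); TRAY=(.4536,-.298,5.1); MAT=(.499,.2955,-10.4)
def go(x,y,z,yaw):
    o=get_obs(); p=o['position']; r=R.from_quat(o['tool_rot'])
    yw=np.degrees(np.arctan2(r.as_matrix()[1,0],r.as_matrix()[0,0]))
    tgt=R.from_euler('z',yaw,degrees=True)*R.from_euler('x',180,degrees=True)
    # tgt: tool x=(cos,sin)
    d=r.inv().apply(np.array([x,y,z])-p)/.025
    rv=(r.inv()*tgt).as_rotvec(degrees=True)
    print("t",round(o['time'],2),"at",np.round(p,4),"yaw",round(yw,1),"q6",round(o['q'][5],2),"grip",round(o['grip_width'],4),"F",np.round(o['ft_force'],1))
    print("delta",np.round(d,3),"rot",np.round(rv,2))
if __name__=="__main__":
    f,a=sys.argv[1],[float(v) for v in sys.argv[2:]]
    if f=="w": go(*a)
    else:
        P={"pack":PACK,"tray":TRAY,"mat":MAT}[f]
        w=T(P,np.array([a[0],a[1],a[2]])); go(w[0],w[1],a[2],P[2]+(a[3] if len(a)>3 else 0))
E
python3 go.py pack 0 0.002 .2
```

```text
t 1.5 at [0.2083 0.5893 0.2226] yaw 70.5 q6 -0.18 grip 0.0871 F [-0.5  0.7 -0.8]
delta [-17.775  21.901   0.902] rot [-0.   -0.   72.93]
```

carry_out(
  deltas=[
    [-1,-0.4,0.5,0,0,0,2],
    [-1,-1.2,1.5,0.1,0,0,6],
    [-1,-2.2,2.7,0.2,0,0,11],
    [-1,-3.3,4.1,0.3,0,0,17],
    [-1,-4.4,5.5,0.3,0,0,23],
    [-1,-5.5,6.9,0.3,0,0,29],
    [-1,-6.6,8.3,0.3,0,0,35],
    [-1,-7.7,9.7,0.3,0,0,41],
  ],
  force=30,
)

```text
time: 2.3
position: [0.3734, 0.3244, 0.2153]
tool_rot: [0.968, 0.252, 0.0, 0.0]
ft_force: [0.4, -0.7, 0.5]
grip_width: 0.0869
```

```bash
python3 go.py pack 0 0.002 .15
```

```text
t 2.3 at [0.3734 0.3244 0.2153] yaw 29.2 q6 -0.02 grip 0.0869 F [ 0.4 -0.7  0.5]
delta [ 0.52  15.712  2.618] rot [ 3.00e-02 -2.00e-02  3.16e+01]
```

carry_out(
  deltas=[
    [-0.38,0.1,1.8,0,0,0,6],
    [-0.38,0.2,3.7,0,0,0,12],
    [-0.38,0.3,5.7,0,0,0,18],
    [-0.38,0.3,7.7,0,0,0,24],
    [-0.38,0.4,9.7,0,0,0,29],
    [-0.38,0.4,11.7,0.2,0,0,31.6],
    [-0.38,0.5,13.6,0.6,0,0,31.6],
    [-0.38,0.5,15,1.2,0,0,31.6],
  ],
)

```text
time: 3.1
position: [0.5704, 0.0027, 0.1858]
tool_rot: [1.0, -0.02, 0.002, 0.001]
ft_force: [1.1, -1.0, 0.8]
grip_width: 0.0603
```

```bash
python3 go.py pack 0 0.002 .12
python3 - <<'E'
from h import *
p,_=snap("top","1");
E
```

```text
t 3.1 at [0.5704 0.0027 0.1858] yaw -2.3 q6 -0.15 grip 0.0603 F [ 1.1 -1.   0.8]
delta [0.251 0.584 2.633] rot [ 0.08 -0.22  0.12]
```

carry_out(
  deltas=[
    [-0.38,0.15,0.4,0.8,0,0,0],
    [-0.38,0.25,0.58,1.8,0,0,0],
    [-0.38,0.25,0.58,2.6,0,0,0],
    [-0.38,0.25,0.58,2.6,0,0,0],
  ],
)

```text
time: 3.55
position: [0.5712, -0.0083, 0.1176]
tool_rot: [1.0, -0.019, -0.003, -0.001]
ft_force: [-0.6, 0.1, 0.2]
grip_width: 0.0603
```

```bash
python3 go.py pack 0 0.002 .052
python3 - <<'E'
from h import *
p,_=snap("side","1"); overlay("side",[],(150,350,200,500),2.6,"pics/s1.png")
p,_=snap("top","1"); overlay("top",[],(170,320,200,400),4,"pics/t1.png")
E
```

```text
t 3.55 at [ 0.5712 -0.0083  0.1176] yaw -2.2 q6 -0.17 grip 0.0603 F [-0.6  0.1  0.2]
delta [0.231 0.151 2.621] rot [-0.05  0.4   0.22]
```

View pics/s1.png

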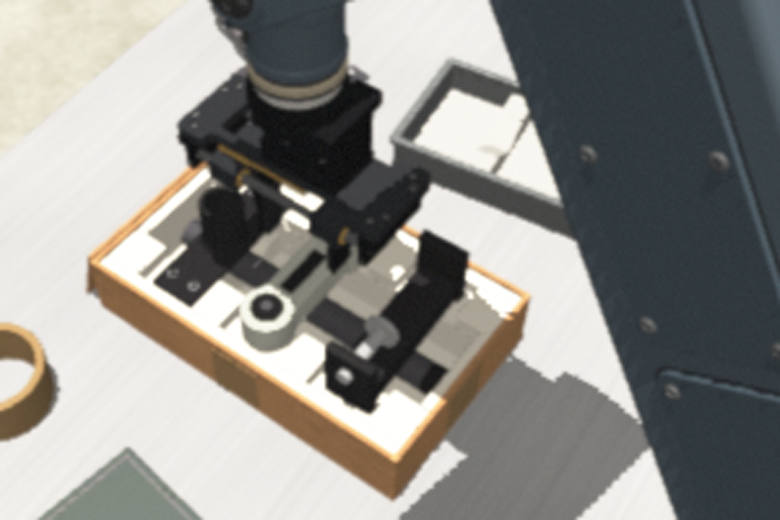

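View pics/t1.png

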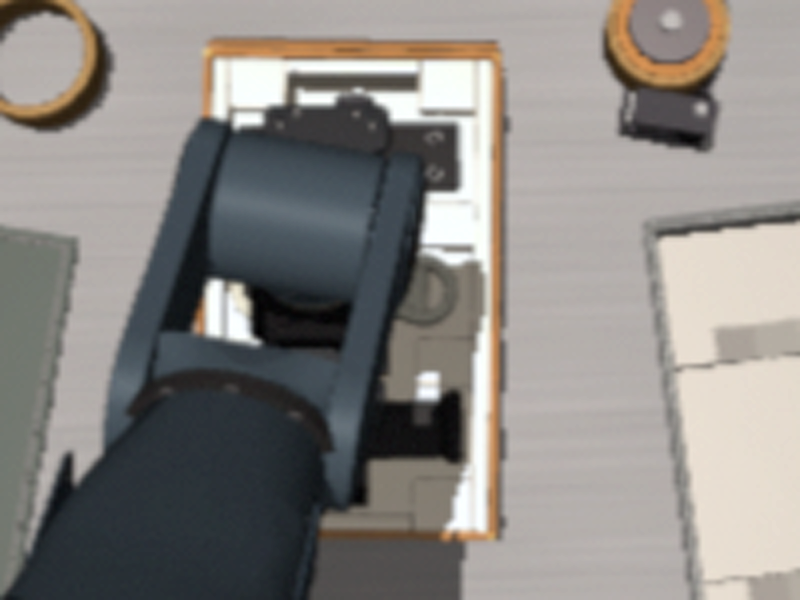

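carry_out(
  deltas=[
    [-0.38,0.15,0.1,0.2,0,0,0],
    [-0.38,0.23,0.15,0.6,0,0,0],
    [-0.38,0.23,0.15,1.0,0,0,0],
    [-0.38,0.23,0.15,1.4,0,0,0],
    [-0.38,0.23,0.15,1.4,0,0,0],
  ],
)

```text
time: 4.15
position: [0.5783, -0.0115, 0.0832]
tool_rot: [1.0, -0.018, -0.002, -0.0]
ft_force: [-0.4, 1.0, 0.5]
grip_width: 0.06
```

```bash
python3 go.py pack 0 0.002 .052
```

```text
t 4.15 at [ 0.5783 -0.0115  0.0832] yaw -2.1 q6 -0.18 grip 0.06 F [-0.4  1.   0.5]
delta [-0.071  0.032  1.247] rot [-0.04  0.23  0.34]
```

carry_out(
  deltas=[
    [-0.38,-0.07,0.03,0.4,0,0,0.3],
    [-0.38,-0.07,0.03,0.8,0,0,0.3],
    [-0.38,-0.07,0.03,1.2,0,0,0.3],
    [-0.38,-0.07,0.03,1.25,0,0,0.3],
    [0,-0.07,0.03,1.25,0,0,0.3],
    [0.1,-0.07,0.03,1.25,0,0,0.3],
    [0.5,-0.07,0.03,1.25,0,0,0.3],
    [0.5,-0.07,0.03,1.25,0,0,0.3],
  ],
  force=30,
)

```text
time: 4.95
position: [0.5764, -0.0124, 0.054]
tool_rot: [1.0, -0.02, -0.002, -0.0]
ft_force: [-3.3, -0.1, 2.3]
grip_width: 0.0378
```

```bash
python3 go.py pack 0 0.002 .2
```

```text
t 4.95 at [ 0.5764 -0.0124  0.054 ] yaw -2.3 q6 -0.17 grip 0.0378 F [-3.3 -0.1  2.3]
delta [-0.02  -0.007 -5.838] rot [-0.    0.2   0.07]
```

carry_out(
  deltas=[
    [0.5,0,0,0,0,0,0],
    [0.5,0,0,-0.3,0,0,0],
    [0.5,0,0,-0.8,0,0,0],
    [0.5,0,0,-1.6,0,0,0],
    [0.5,0,0,-2.6,0,0,0],
    [0.5,0,0,-3.6,0,0,0],
    [0.5,0,0,-4.4,0,0,0],
    [0.5,0,0,-4.6,0,0,0],
  ],
)

```text
time: 5.75
position: [0.5805, -0.0129, 0.1722]
tool_rot: [1.0, -0.021, 0.004, 0.001]
ft_force: [0.6, -0.2, -3.3]
grip_width: 0.0378
```

```bash
python3 go.py mat 0 0 .12
```

```text
t 5.75 at [ 0.5805 -0.0129  0.1722] yaw -2.4 q6 -0.17 grip 0.0378 F [ 0.6 -0.2 -3.3]
delta [ -3.783 -12.192   2.045] rot [ 0.03 -0.44  8.03]
```

carry_out(
  deltas=[
    [0.5,-0.2,-0.6,0,0,0,0.5],
    [0.5,-0.6,-1.8,0,0,0,1.5],
    [0.5,-1.1,-3.6,0,0,0,3],
    [0.5,-1.7,-5.5,0,0,0,4],
    [0.5,-2.3,-7.4,0,0,0,5],
    [0.5,-2.9,-9.3,0,0,0,6],
    [0.5,-3.4,-11,0.2,0,0,7.5],
    [0.5,-3.7,-11.9,0.6,0,0,8],
  ],
)

```text
time: 6.55
position: [0.4971, 0.2923, 0.154]
tool_rot: [0.996, -0.089, 0.001, -0.001]
ft_force: [-0.2, -0.8, -3.2]
grip_width: 0.0377
```

```bash
python3 go.py mat 0 0 .06
```

```text
t 6.55 at [0.4971 0.2923 0.154 ] yaw -10.2 q6 0.52 grip 0.0377 F [-0.2 -0.8 -3.2]
delta [ 0.047 -0.131  3.761] rot [-0.13 -0.08  0.15]
```

carry_out(
  deltas=[
    [0.5,0.05,-0.1,0.5,0,0,0],
    [0.5,0.05,-0.13,1.3,0,0,0],
    [0.5,0.05,-0.13,2.4,0,0,0],
    [0.5,0.05,-0.13,3.5,0,0,0],
    [0.5,0.05,-0.13,4.4,0,0,0],
    [0.5,0.05,-0.13,4.9,0,0,0],
    [0.5,0.05,-0.13,5.0,0,0,0],
    [0.5,0.05,-0.13,5.0,0,0,0],
  ],
)

```text
time: 7.35
position: [0.5001, 0.2912, 0.0286]
tool_rot: [0.996, -0.091, 0.0, 0.0]
ft_force: [-0.3, 1.0, -3.7]
grip_width: 0.0378
```

```bash
python3 go.py mat 0 0 .012
```

```text
t 7.35 at [0.5001 0.2912 0.0286] yaw -10.4 q6 0.52 grip 0.0378 F [-0.3  1.  -3.7]
delta [-0.075 -0.161  0.666] rot [ 0. -0.  0.]
```

carry_out(
  deltas=[
    [0.5,-0.03,-0.08,0.2,0,0,0],
    [0.5,-0.05,-0.15,0.4,0,0,0],
    [0.5,-0.05,-0.15,0.5,0,0,0],
    [0.5,-0.05,-0.15,0.58,0,0,0],
    [0.5,-0.05,-0.15,0.62,0,0,0],
    [0.5,-0.05,-0.15,0.66,0,0,0],
  ],
)

```text
time: 7.95
position: [0.4992, 0.2955, 0.0123]
tool_rot: [0.996, -0.09, 0.0, -0.0]
ft_force: [0.5, -0.3, -3.4]
grip_width: 0.0379
```

```bash
python3 go.py mat 0 0 .012
```

```text
t 7.95 at [0.4992 0.2955 0.0123] yaw -10.4 q6 0.52 grip 0.0379 F [ 0.5 -0.3 -3.4]
delta [-0.009 -0.     0.013] rot [-0.   -0.01  0.04]
```

carry_out(
  deltas=[
    [0.5,0,0,0.04,0,0,0],
    [0.5,0,0,0.08,0,0,0],
    [0.5,0,0,0.08,0,0,0],
  ],
)

```text
time: 8.25
position: [0.4993, 0.2954, 0.0121]
tool_rot: [0.996, -0.09, 0.0, -0.0]
ft_force: [-1.9, -1.4, 7.8]
grip_width: 0.0374
```

Contact (+7.8 N). I'll release gently and go up.

carry_out(
  deltas=[
    [0.1,0,0,0,0,0,0],
    [-0.1,0,0,0,0,0,0],
    [-0.3,0,0,0,0,0,0],
    [-0.38,0,0,0,0,0,0],
    [-0.38,0,0,-0.6,0,0,0],
    [-0.38,0,0,-1.8,0,0,0],
    [-0.38,0,0,-3.4,0,0,0],
    [-0.38,0,0,-5,0,0,0],
  ],
)

```text
time: 9.05
position: [0.4988, 0.2953, 0.1371]
tool_rot: [0.996, -0.09, -0.0, 0.0]
ft_force: [0.7, 1.2, -0.9]
grip_width: 0.0599
```

```bash
python3 go.py pack -0.092 0 .15
```

```text
t 9.05 at [0.4988 0.2953 0.1371] yaw -10.4 q6 0.52 grip 0.0599 F [ 0.7  1.2 -0.9]
delta [ 1.632 12.129 -0.513] rot [ 0.02  0.03 -7.97]
```

carry_out(
  deltas=[
    [-0.38,0.1,0.6,-0.5,0,0,-0.5],
    [-0.38,0.3,1.8,-0.7,0,0,-1.5],
    [-0.38,0.5,3.6,-0.7,0,0,-3],
    [-0.38,0.8,5.5,-0.7,0,0,-4],
    [-0.38,1.0,7.4,-0.7,0,0,-5],
    [-0.38,1.3,9.3,-0.6,0,0,-6],
    [-0.38,1.5,11,-0.6,0,0,-7.5],
    [-0.38,1.6,12,-0.5,0,0,-8],
  ],
)

```text
time: 9.85
position: [0.4849, -0.0099, 0.149]
tool_rot: [1.0, -0.022, 0.001, 0.001]
ft_force: [0.9, 0.9, 1.0]
grip_width: 0.0599
```

```bash
python3 go.py pack -0.092 0 .1
python3 - <<'E'
from h import *
p,_=snap("side","2"); overlay("side",[],(200,480,150,450),2.1,"pics/s2.png")
E
```

```text
t 9.85 at [ 0.4849 -0.0099  0.149 ] yaw -2.5 q6 -0.21 grip 0.0599 F [0.9 0.9 1. ]
delta [-0.023  0.017  1.96 ] rot [ 0.06 -0.13 -0.07]
```

View pics/s2.png

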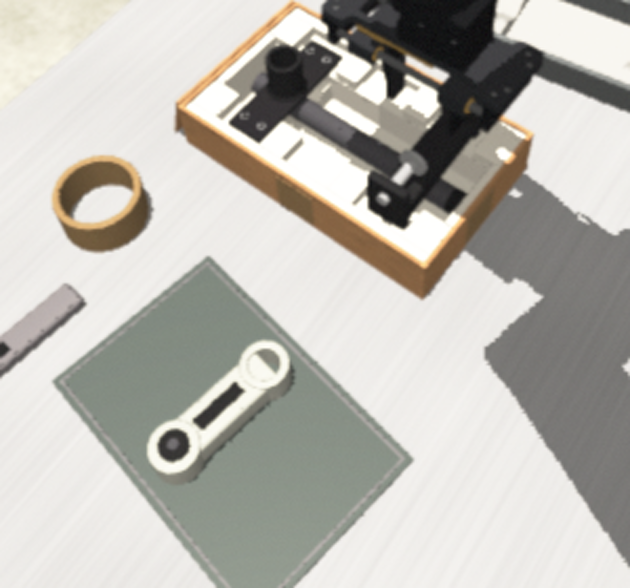

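The link stands upright in the middle of the mat, around (410, 215) in the crop. Next I'll descend on the clamp.

carry_out(
  deltas=[
    [-0.38,0,0,0.5,0,0,0],
    [-0.38,0,0,1.4,0,0,0],
    [-0.38,0,0,2.3,0,0,0],
    [-0.38,0,0,3.0,0,0,0],
    [-0.38,0,0,3.4,0,0,0],
    [-0.38,0,0,3.7,0,0,0],
    [-0.38,0,0,3.8,0,0,0],
    [-0.38,0,0,3.8,0,0,0],
  ],
)

```text
time: 10.7
position: [0.4848, -0.0068, 0.053]
tool_rot: [1.0, -0.021, 0.0, 0.0]
ft_force: [0.2, 0.3, 0.7]
grip_width: 0.0599
```

```bash
python3 go.py pack -0.092 0 .05
```

```text
t 10.7 at [ 0.4848 -0.0068  0.053 ] yaw -2.4 q6 -0.2 grip 0.0599 F [0.2 0.3 0.7]
delta [-0.011  0.141  0.122] rot [ 0.01 -0.03  0.04]
```

carry_out(
  deltas=[
    [-0.38,0,0.07,0.05,0,0,0],
    [-0.38,0,0.14,0.1,0,0,0],
    [-0.1,0,0.14,0.12,0,0,0],
    [0.1,0,0.14,0.12,0,0,0],
    [0.5,0,0.14,0.12,0,0,0],
    [0.5,0,0.14,0.12,0,0,0],
    [0.5,0,0.14,0.12,0,0,0],
  ],
  force=35,
)

```text
time: 11.4
position: [0.4823, -0.0101, 0.0497]
tool_rot: [1.0, -0.02, -0.002, -0.0]
ft_force: [-4.5, -1.6, 5.0]
grip_width: 0.0376
```

```bash
python3 go.py pack -0.092 0 .17
```

```text
t 11.4 at [ 0.4823 -0.0101  0.0497] yaw -2.3 q6 -0.21 grip 0.0376 F [-4.5 -1.6  5. ]
delta [ 0.063  0.006 -4.811] rot [-0.02  0.24  0.07]
```

carry_out(
  deltas=[
    [0.5,0,0,-0.1,0,0,0],
    [0.5,0,0,-0.3,0,0,0],
    [0.5,0,0,-0.8,0,0,0],
    [0.5,0,0,-1.6,0,0,0],
    [0.5,0,0,-2.6,0,0,0],
    [0.5,0,0,-3.6,0,0,0],
    [0.5,0,0,-4.4,0,0,0],
    [0.5,0,0,-4.6,0,0,0],
  ],
)

```text
time: 12.2
position: [0.4864, -0.0107, 0.167]
tool_rot: [1.0, -0.021, 0.003, 0.001]
ft_force: [0.7, -0.2, -4.2]
grip_width: 0.038
```

```bash
python3 go.py mat -0.09 0 .13
```

```text
t 12.2 at [ 0.4864 -0.0107  0.167 ] yaw -2.4 q6 -0.21 grip 0.038 F [ 0.7 -0.2 -4.2]
delta [ -3.578 -12.762   1.445] rot [ 0.03 -0.36  8.03]
```

carry_out(
  deltas=[
    [0.5,-0.2,-0.6,0,0,0,0.5],
    [0.5,-0.5,-1.8,0,0,0,1.5],
    [0.5,-1.0,-3.6,0,0,0,3],
    [0.5,-1.5,-5.5,0,0,0,4],
    [0.5,-2.1,-7.4,0,0,0,5],
    [0.5,-2.6,-9.3,0,0,0,6],
    [0.5,-3.1,-11.2,0.2,0,0,7.5],
    [0.5,-3.5,-12.4,0.6,0,0,8],
  ],
)

```text
time: 13.0
position: [0.4095, 0.3064, 0.1495]
tool_rot: [0.996, -0.09, 0.001, -0.001]
ft_force: [1.0, -0.2, -3.8]
grip_width: 0.0379
```

```bash
python3 go.py mat -0.09 0 .06
```

```text
t 13.0 at [0.4095 0.3064 0.1495] yaw -10.3 q6 0.6 grip 0.0379 F [ 1.  -0.2 -3.8]
delta [-0.004 -0.208  3.58 ] rot [-0.13 -0.1   0.1 ]
```

carry_out(
  deltas=[
    [0.5,0,-0.1,0.5,0,0,0],
    [0.5,0,-0.2,1.3,0,0,0],
    [0.5,0,-0.2,2.4,0,0,0],
    [0.5,0,-0.2,3.5,0,0,0],
    [0.5,0,-0.2,4.5,0,0,0],
    [0.5,0,-0.2,5.0,0,0,0],
    [0.5,0,-0.2,5.2,0,0,0],
    [0.5,0,-0.2,5.2,0,0,0],
  ],
)

```text
time: 13.8
position: [0.4108, 0.3076, 0.0193]
tool_rot: [0.996, -0.091, -0.0, 0.0]
ft_force: [0.1, -0.0, -3.5]
grip_width: 0.038
```

```bash
python3 go.py mat -0.09 0 .009
```

```text
t 13.8 at [0.4108 0.3076 0.0193] yaw -10.4 q6 0.61 grip 0.038 F [ 0.1 -0.  -3.5]
delta [-0.041 -0.163  0.412] rot [0.03 0.04 0.01]
```

carry_out(
  deltas=[
    [0.5,-0.02,-0.08,0.2,0,0,0],
    [0.5,-0.04,-0.16,0.32,0,0,0],
    [0.5,-0.04,-0.16,0.38,0,0,0],
    [0.5,-0.04,-0.16,0.42,0,0,0],
    [0.5,-0.04,-0.16,0.45,0,0,0],
    [0.5,-0.04,-0.16,0.45,0,0,0],
  ],
)

```text
time: 14.4
position: [0.4104, 0.312, 0.0086]
tool_rot: [0.996, -0.09, 0.0, -0.0]
ft_force: [1.0, -0.1, -4.0]
grip_width: 0.0378
```

carry_out(
  deltas=[
    [0.5,0,0,0.04,0,0,0],
    [0.5,0,0,0.08,0,0,0],
    [0.5,0,0,0.08,0,0,0],
  ],
)

```text
time: 14.7
position: [0.4105, 0.312, 0.0078]
tool_rot: [0.996, -0.09, 0.0, -0.0]
ft_force: [-1.5, -0.9, 6.8]
grip_width: 0.0378
```

carry_out(
  deltas=[
    [0.1,0,0,0,0,0,0],
    [-0.1,0,0,0,0,0,0],
    [-0.3,0,0,0,0,0,0],
    [-0.38,0,0,0,0,0,0],
    [-0.38,0,0,-0.6,0,0,0],
    [-0.38,0,0,-1.8,0,0,0],
    [-0.38,0,0,-3.4,0,0,0],
    [-0.38,0,0,-5.2,0,0,0],
  ],
)

```text
time: 15.5
position: [0.4095, 0.3115, 0.1369]
tool_rot: [0.996, -0.09, -0.001, 0.001]
ft_force: [1.0, 0.1, 0.4]
grip_width: 0.0602
```

```bash
python3 go.py pack 0.09 0.0 .15
```

```text
t 15.5 at [0.4095 0.3115 0.1369] yaw -10.4 q6 0.61 grip 0.0602 F [1.  0.1 0.4]
delta [12.474 11.116 -0.537] rot [ 0.09  0.15 -7.98]
```

carry_out(
  deltas=[
    [-0.38,0.5,0.4,-0.6,0,0,-0.5],
    [-0.38,1.5,1.3,-0.9,0,0,-1.5],
    [-0.38,2.9,2.6,-1,0,0,-3],
    [-0.38,4.4,3.9,-1,0,0,-4],
    [-0.38,5.9,5.2,-1,0,0,-5],
    [-0.38,7.4,6.5,-1,0,0,-6],
    [-0.38,8.9,7.8,-1,0,0,-7.5],
    [-0.38,10.3,9.1,-1,0,0,-8],
  ],
)

```text
time: 16.3
position: [0.6238, 0.04, 0.1613]
tool_rot: [1.0, -0.021, 0.0, -0.0]
ft_force: [0.5, 0.6, -0.6]
grip_width: 0.0601
```

```bash
python3 go.py pack 0.09 0.001 .14
```

```text
t 16.3 at [0.6238 0.04   0.1613] yaw -2.4 q6 -0.07 grip 0.0601 F [ 0.5  0.6 -0.6]
delta [1.789 2.206 0.853] rot [-0.01 -0.    0.04]
```

carry_out(
  deltas=[
    [-0.38,0.9,1.1,0.2,0,0,0],
    [-0.38,1.5,1.8,0.5,0,0,0],
    [-0.38,1.79,2.2,0.8,0,0,0],
    [-0.38,1.79,2.2,0.8,0,0,0],
    [-0.38,1.79,2.2,0.8,0,0,0],
  ],
)

```text
time: 16.8
position: [0.6639, -0.0139, 0.1409]
tool_rot: [1.0, -0.021, -0.001, -0.0]
ft_force: [0.2, 0.7, 0.3]
grip_width: 0.0603
```

```bash
python3 go.py pack 0.09 0.001 .064;  python3 - <<'E'
from h import *
p,_=snap("side","3"); overlay("side",[],(150,450,130,450),2,"pics/s3.png")
E
```

```text
t 16.8 at [ 0.6639 -0.0139  0.1409] yaw -2.4 q6 -0.15 grip 0.0603 F [0.2 0.7 0.3]
delta [0.109 0.12  3.074] rot [-0.05  0.15  0.05]
```

View pics/s3.png

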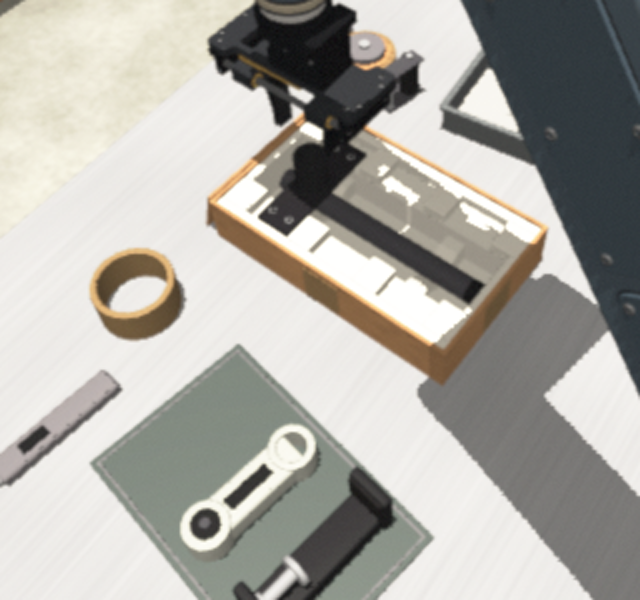

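carry_out(
  deltas=[
    [-0.38,0.05,0.06,0.2,0,0,0],
    [-0.38,0.1,0.12,0.6,0,0,0],
    [-0.38,0.1,0.12,1.2,0,0,0],
    [-0.38,0.1,0.12,1.8,0,0,0],
    [-0.38,0.1,0.12,2.4,0,0,0],
    [-0.38,0.1,0.12,2.8,0,0,0],
    [-0.38,0.1,0.12,2.9,0,0,0],
    [-0.38,0.1,0.12,2.9,0,0,0],
  ],
)

```text
time: 17.65
position: [0.6672, -0.018, 0.0682]
tool_rot: [1.0, -0.021, -0.001, -0.0]
ft_force: [0.7, 0.4, 0.0]
grip_width: 0.0599
```

```bash
python3 go.py pack 0.09 0.001 .068
```

```text
t 17.65 at [ 0.6672 -0.018   0.0682] yaw -2.4 q6 -0.15 grip 0.0599 F [0.7 0.4 0. ]
delta [-0.041 -0.039  0.009] rot [-0.01  0.07  0.03]
```

carry_out(
  deltas=[
    [-0.2,0,-0.04,0,0,0,0],
    [0,0,-0.04,0,0,0,0],
    [0.1,0,-0.04,0,0,0,0],
    [0.5,0,-0.04,0,0,0,0],
    [0.5,0,-0.04,0,0,0,0],
    [0.5,0,-0.04,0,0,0,0],
  ],
  force=40,
)

```text
time: 18.25
position: [0.6664, -0.0169, 0.0696]
tool_rot: [1.0, -0.021, -0.001, -0.0]
ft_force: [-4.6, 0.6, 4.8]
grip_width: 0.0384
```

```bash
python3 go.py pack 0.09 0.001 .18
```

```text
t 18.25 at [ 0.6664 -0.0169  0.0696] yaw -2.3 q6 -0.15 grip 0.0384 F [-4.6  0.6  4.8]
delta [-1.600e-02  1.000e-03 -4.417e+00] rot [-0.    0.14  0.05]
```

carry_out(
  deltas=[
    [0.5,0,0,-0.1,0,0,0],
    [0.5,0,0,-0.3,0,0,0],
    [0.5,0,0,-0.6,0,0,0],
    [0.5,0,0,-1.0,0,0,0],
    [0.5,0,0,-1.4,0,0,0],
    [0.5,0,0,-1.8,0,0,0],
    [0.5,0,0,-2.0,0,0,0],
  ],
)

```text
time: 18.95
position: [0.6685, -0.0171, 0.1209]
tool_rot: [1.0, -0.021, 0.001, 0.0]
ft_force: [0.3, 0.6, -3.5]
grip_width: 0.0383
```

```bash
python3 go.py pack 0.09 0.001 .18;  python3 - <<'E'
from h import *
p,_=snap("side","4"); overlay("side",[],(150,350,180,430),3,"pics/s4.png")
E
```

```text
t 18.95 at [ 0.6685 -0.0171  0.1209] yaw -2.4 q6 -0.15 grip 0.0383 F [ 0.3  0.6 -3.5]
delta [-8.300e-02 -2.000e-03 -2.364e+00] rot [ 0.02 -0.16  0.03]
```

View pics/s4.png

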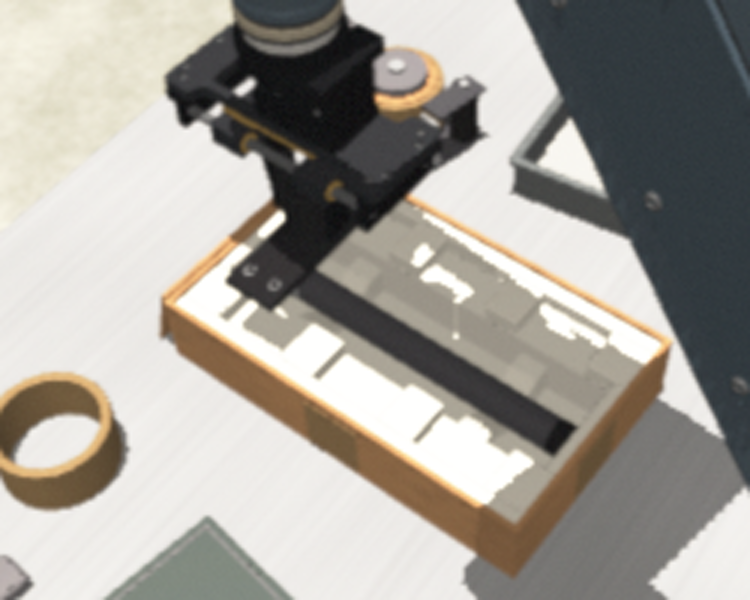

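```bash
python3 go.py mat 0.092 0 .15
```

```text
t 19.0 at [ 0.6687 -0.0172  0.1214] yaw -2.4 q6 -0.15 grip 0.0388 F [-0.2  0.5 -2.2]
delta [ -3.652 -11.702  -1.164] rot [ 0.02 -0.2   8.03]
```

carry_out(
  deltas=[
    [0.5,0,0,-0.5,0,0,0],
    [0.5,-0.3,-1,-1.0,0,0,1],
    [0.5,-0.8,-2.6,-1.2,0,0,3],
    [0.5,-1.4,-4.5,-1.2,0,0,4],
    [0.5,-2.0,-6.4,-1.2,0,0,5],
    [0.5,-2.6,-8.3,-1.2,0,0,6],
    [0.5,-3.2,-10.1,-1.2,0,0,7.5],
    [0.5,-3.55,-11.3,-1.2,0,0,8],
  ],
)

```text
time: 19.8
position: [0.5887, 0.2722, 0.1495]
tool_rot: [0.996, -0.09, -0.001, -0.0]
ft_force: [1.0, -0.2, -3.6]
grip_width: 0.0384
```

```bash
python3 go.py mat 0.092 0 .06
```

```text
t 19.8 at [0.5887 0.2722 0.1495] yaw -10.3 q6 0.44 grip 0.0384 F [ 1.  -0.2 -3.6]
delta [-0.011 -0.268  3.58 ] rot [-0.04  0.07  0.12]
```

carry_out(
  deltas=[
    [0.5,0,-0.15,0.5,0,0,0],
    [0.5,0,-0.27,1.3,0,0,0],
    [0.5,0,-0.27,2.4,0,0,0],
    [0.5,0,-0.27,3.4,0,0,0],
    [0.5,0,-0.27,4.1,0,0,0],
    [0.5,0,-0.27,4.4,0,0,0],
    [0.5,0,-0.27,4.5,0,0,0],
    [0.5,0,-0.27,4.5,0,0,0],
  ],
)

```text
time: 20.6
position: [0.5924, 0.2752, 0.0369]
tool_rot: [0.996, -0.091, 0.0, -0.0]
ft_force: [0.4, -0.5, -3.3]
grip_width: 0.0388
```

```bash
python3 go.py mat 0.092 0 .029
```

```text
t 20.6 at [0.5924 0.2752 0.0369] yaw -10.4 q6 0.45 grip 0.0388 F [ 0.4 -0.5 -3.3]
delta [-0.141 -0.123  0.314] rot [-0.01 -0.04  0.01]
```

carry_out(
  deltas=[
    [0.5,-0.05,-0.06,0.1,0,0,0],
    [0.5,-0.1,-0.12,0.2,0,0,0],
    [0.5,-0.1,-0.12,0.28,0,0,0],
    [0.5,-0.1,-0.12,0.32,0,0,0],
    [0.5,-0.1,-0.12,0.34,0,0,0],
    [0.5,-0.1,-0.12,0.34,0,0,0],
  ],
)

```text
time: 21.2
position: [0.5899, 0.2789, 0.028]
tool_rot: [0.996, -0.09, -0.0, 0.0]
ft_force: [-0.7, -0.2, -2.3]
grip_width: 0.0389
```

carry_out(
  deltas=[
    [0.5,0,0,0.04,0,0,0],
    [0.5,0,0,0.08,0,0,0],
    [0.5,0,0,0.08,0,0,0],
  ],
)

```text
time: 21.5
position: [0.5901, 0.279, 0.0276]
tool_rot: [0.996, -0.09, 0.0, -0.0]
ft_force: [-1.5, -1.2, 6.1]
grip_width: 0.0385
```

carry_out(
  deltas=[
    [0.1,0,0,0,0,0,0],
    [-0.1,0,0,0,0,0,0],
    [-0.3,0,0,0,0,0,0],
    [-0.38,0,0,0,0,0,0],
    [-0.38,0,0,-0.6,0,0,0],
    [-0.38,0,0,-1.8,0,0,0],
    [-0.38,0,0,-3.4,0,0,0],
    [-0.38,0,0,-5.2,0,0,0],
  ],
)

```text
time: 22.3
position: [0.5892, 0.2787, 0.1572]
tool_rot: [0.996, -0.09, -0.001, 0.0]
ft_force: [-0.6, 0.7, 0.8]
grip_width: 0.0602
```

```bash
python3 go.py pack 0.0 0.0 .15 -90
python3 - <<'E'
from h import *
p,_=snap("side","5"); overlay("side",[],(200,480,130,450),2.1,"pics/s5.png")
p,_=snap("top","5"); overlay("top",[(( .5763,-.0142,-2.4),packm(),(0,0,255))],(165,365,110,370),3,"pics/t5.png")
E
```

```text
t 22.3 at [0.5892 0.2787 0.1572] yaw -10.4 q6 0.45 grip 0.0602 F [-0.6  0.7  0.8]
delta [ 1.603 11.617  0.293] rot [1.100e-01 5.000e-02 8.202e+01]
```

View pics/s5.png

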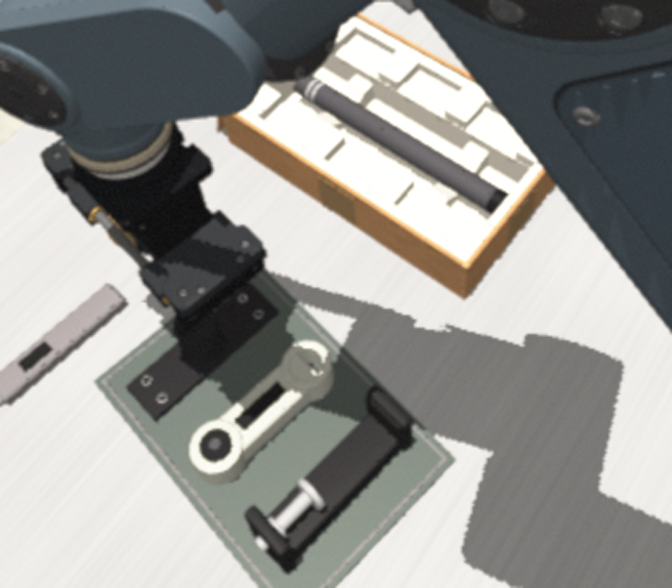

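View pics/t5.png

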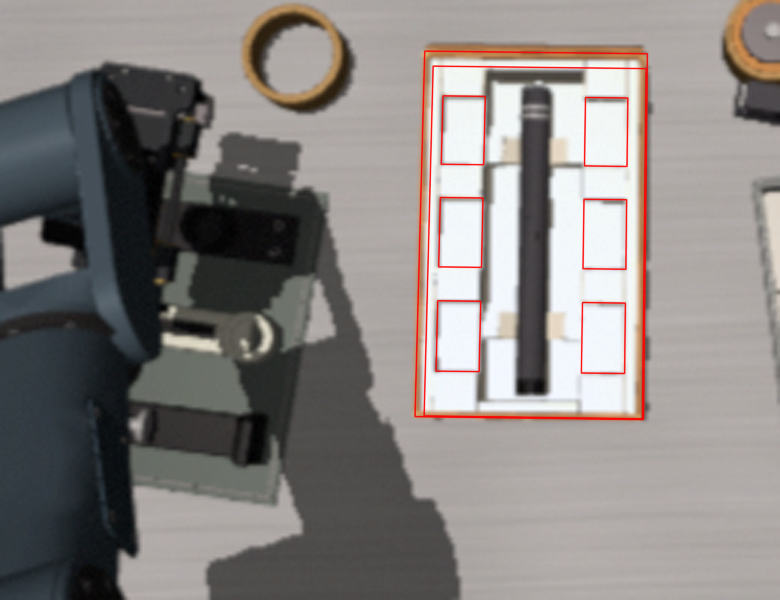

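carry_out(
  deltas=[
    [-0.1,0.1,0.6,0,0,0,4],
    [-0.1,0.3,1.8,0,0,0,12],
    [-0.1,0.5,3.4,0,0,0,20],
    [-0.1,0.8,5.0,0,0,0,28],
    [-0.1,1.0,6.6,0,0,0,36],
    [-0.1,1.2,8.2,0,0,0,44],
    [-0.1,1.4,9.7,0,0,0,52],
    [-0.1,1.5,10.9,0,0,0,60],
  ],
)

```text
time: 23.2
position: [0.5777, 0.0019, 0.1565]
tool_rot: [0.815, -0.579, 0.0, -0.0]
ft_force: [0.7, -0.1, -1.3]
grip_width: 0.048
```

```bash
python3 go.py pack -0.004 0.0 .10 -90
```

```text
t 23.2 at [0.5777 0.0019 0.1565] yaw -70.8 q6 1.05 grip 0.048 F [ 0.7 -0.1 -1.3]
delta [0.529 0.416 2.261] rot [-0.04 -0.03 21.64]
```

carry_out(
  deltas=[
    [-0.1,0.2,0.2,0,0,0,7],
    [-0.1,0.4,0.3,0.2,0,0,14],
    [-0.1,0.53,0.42,0.6,0,0,20],
    [-0.1,0.53,0.42,1.2,0,0,21.6],
    [-0.1,0.53,0.42,1.8,0,0,21.6],
    [-0.1,0.53,0.42,2.1,0,0,21.6],
    [-0.1,0.53,0.42,2.2,0,0,21.6],
    [-0.1,0.53,0.42,2.2,0,0,21.6],
  ],
)

```text
time: 24.0
position: [0.5723, -0.0118, 0.1011]
tool_rot: [-0.695, 0.719, 0.0, -0.0]
ft_force: [-1.0, -0.3, 0.5]
grip_width: 0.048
```

```bash
python3 go.py pack -0.004 0.0 .05 -90
python3 - <<'E'
from h import *
p,_=snap("side","6"); overlay("side",[],(150,350,200,450),3,"pics/s6.png")
E
```

```text
t 24.0 at [ 0.5723 -0.0118  0.1011] yaw -92.0 q6 1.39 grip 0.048 F [-1.  -0.3  0.5]
delta [ 8.900e-02 -2.000e-03  2.044e+00] rot [0.   0.   0.44]
```

View pics/s6.png

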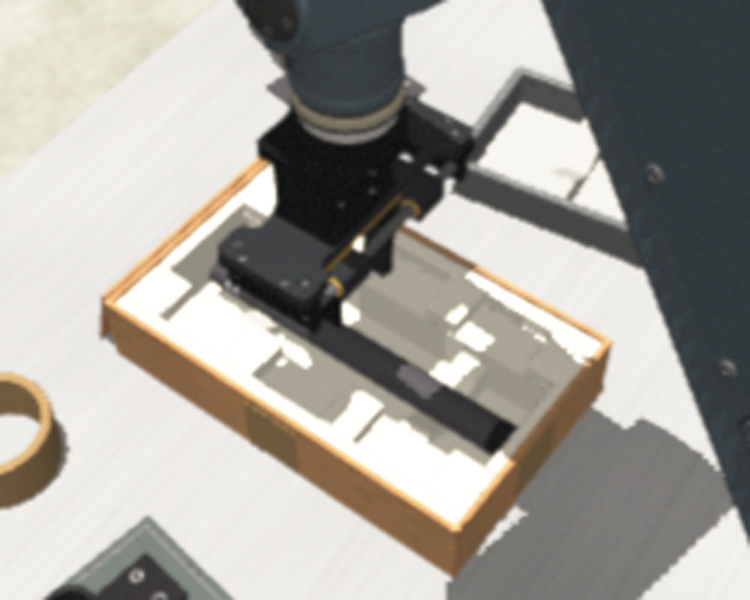

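carry_out(
  deltas=[
    [-0.1,0.05,0,0.2,0,0,0.4],
    [-0.1,0.09,0,0.6,0,0,0.4],
    [-0.1,0.09,0,1.2,0,0,0.4],
    [-0.1,0.09,0,1.7,0,0,0.4],
    [-0.1,0.09,0,2.0,0,0,0.4],
    [-0.1,0.09,0,2.1,0,0,0.4],
    [-0.1,0.09,0,2.1,0,0,0.4],
  ],
)

```text
time: 24.75
position: [0.572, -0.0141, 0.048]
tool_rot: [-0.692, 0.722, 0.0, -0.0]
ft_force: [-0.5, -0.4, -0.6]
grip_width: 0.0482
```

```bash
python3 go.py pack -0.004 0.0 .013 -90
```

```text
t 24.75 at [ 0.572  -0.0141  0.048 ] yaw -92.4 q6 1.39 grip 0.0482 F [-0.5 -0.4 -0.6]
delta [-1.000e-03 -1.300e-02  1.402e+00] rot [0.05 0.01 0.03]
```

carry_out(
  deltas=[
    [-0.1,0,0,0.2,0,0,0],
    [-0.1,0,0,0.5,0,0,0],
    [-0.1,0,0,0.8,0,0,0],
    [-0.1,0,0,1.1,0,0,0],
    [-0.1,0,0,1.3,0,0,0],
    [-0.1,0,0,1.38,0,0,0],
    [-0.1,0,0,1.38,0,0,0],
  ],
)

```text
time: 25.45
position: [0.5719, -0.0141, 0.0135]
tool_rot: [-0.692, 0.722, 0.0, -0.0]
ft_force: [0.1, 0.1, 0.3]
grip_width: 0.048
```

carry_out(
  deltas=[
    [0.1,0,0,0,0,0,0],
    [0.3,0,0,0,0,0,0],
    [0.4,0,0,0,0,0,0],
    [0.7,0,0,0,0,0,0],
    [0.7,0,0,0,0,0,0],
    [0.7,0,0,0,0,0,0],
  ],
  force=50,
)

```text
time: 26.05
position: [0.5724, -0.0137, 0.0143]
tool_rot: [-0.692, 0.722, 0.0, 0.0]
ft_force: [0.6, 3.3, 3.4]
grip_width: 0.0268
```

carry_out(
  deltas=[
    [0.7,0,0,-0.1,0,0,0],
    [0.7,0,0,-0.3,0,0,0],
    [0.7,0,0,-0.8,0,0,0],
    [0.7,0,0,-1.6,0,0,0],
    [0.7,0,0,-2.6,0,0,0],
    [0.7,0,0,-3.6,0,0,0],
    [0.7,0,0,-4.4,0,0,0],
    [0.7,0,0,-4.6,0,0,0],
  ],
)

```text
time: 26.85
position: [0.5737, -0.0146, 0.132]
tool_rot: [-0.692, 0.722, -0.002, 0.001]
ft_force: [1.2, 0.8, -3.9]
grip_width: 0.0268
```

```bash
python3 go.py tray 0 0.0 .13 -90;  python3 - <<'E'
from h import *
p,_=snap("side","7"); overlay("side",[],(120,350,200,500),2.5,"pics/s7.png")
E
```

```text
t 26.85 at [ 0.5737 -0.0146  0.132 ] yaw -92.4 q6 1.39 grip 0.0268 F [ 1.2  0.8 -3.9]
delta [11.524  4.33   0.072] rot [-0.29 -0.09 -7.47]
```

View pics/s7.png

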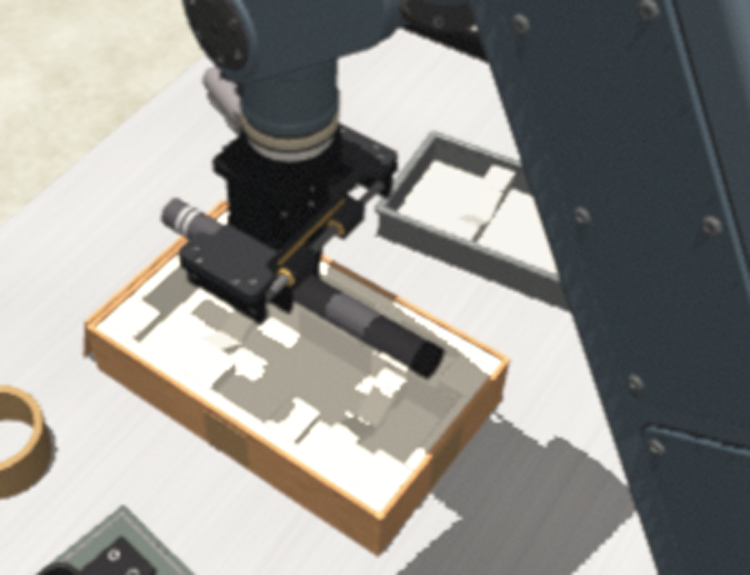

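carry_out(
  deltas=[
    [0.7,0.4,0.2,-0.3,0,0,-0.5],
    [0.7,1.4,0.5,-0.6,0,0,-1.5],
    [0.7,2.9,1.1,-0.7,0,0,-3],
    [0.7,4.6,1.7,-0.7,0,0,-4],
    [0.7,6.4,2.4,-0.7,0,0,-5],
    [0.7,8.2,3.1,-0.7,0,0,-6],
    [0.7,9.8,3.7,-0.7,0,0,-7],
    [0.7,11,4.15,-0.7,0,0,-7.5],
  ],
)

```text
time: 27.7
position: [0.4546, -0.2871, 0.1456]
tool_rot: [0.738, -0.675, -0.001, 0.0]
ft_force: [0.1, 0.3, -3.5]
grip_width: 0.0269
```

```bash
python3 go.py tray 0 0.0 .1 -90
```

```text
t 27.7 at [ 0.4546 -0.2871  0.1456] yaw -84.9 q6 0.71 grip 0.0269 F [ 0.1  0.3 -3.5]
delta [0.434 0.074 1.824] rot [ 0.12  0.06 -0.03]
```

carry_out(
  deltas=[
    [0.7,0.3,0.05,0.2,0,0,0],
    [0.7,0.43,0.07,0.7,0,0,0],
    [0.7,0.43,0.07,1.4,0,0,0],
    [0.7,0.43,0.07,2.1,0,0,0],
    [0.7,0.43,0.07,2.7,0,0,0],
    [0.7,0.43,0.07,3.0,0,0,0],
    [0.7,0.43,0.07,3.1,0,0,0],
    [0.7,0.43,0.07,3.1,0,0,0],
  ],
)

```text
time: 28.5
position: [0.4564, -0.2947, 0.0685]
tool_rot: [0.738, -0.674, -0.001, -0.0]
ft_force: [-0.1, -0.8, -3.8]
grip_width: 0.027
```

```bash
python3 go.py tray 0 0.0 .018 -90;  python3 - <<'E'
from h import *
p,_=snap("side","8"); overlay("side",[],(100,300,320,560),3,"pics/s8.png")
p,_=snap("top","8"); overlay("top",[((.4536,-.298,5.1),traym(),(0,255,0))],(205,365,330,480),3.7,"pics/t8.png")
E
```

```text
t 28.5 at [ 0.4564 -0.2947  0.0685] yaw -84.8 q6 0.7 grip 0.027 F [-0.1 -0.8 -3.8]
delta [0.123 0.121 2.021] rot [0.05 0.06 0.09]
```

View pics/s8.png

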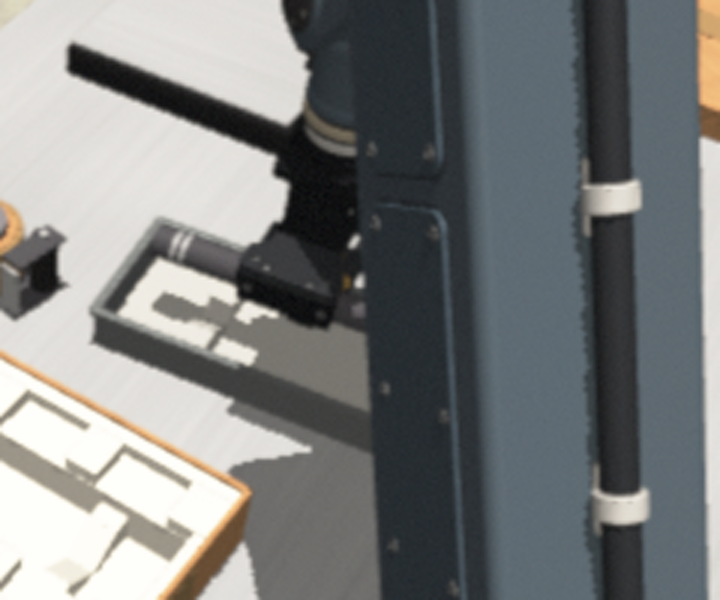

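View pics/t8.png

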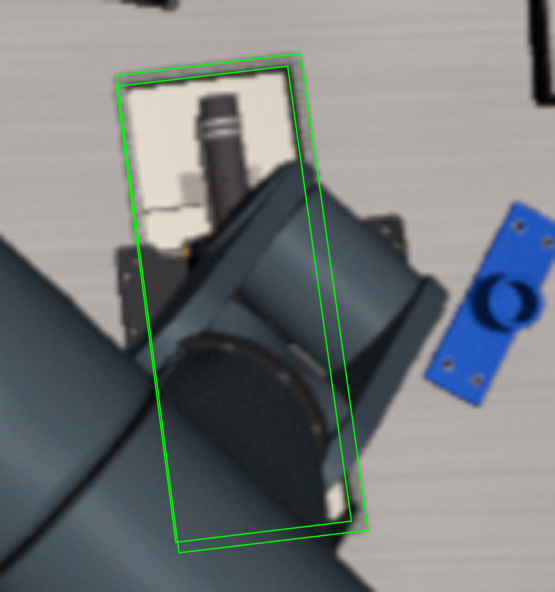

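carry_out(
  deltas=[
    [0.7,0.06,0.06,0.2,0,0,0],
    [0.7,0.12,0.12,0.6,0,0,0],
    [0.7,0.12,0.12,1.0,0,0,0],
    [0.7,0.12,0.12,1.4,0,0,0],
    [0.7,0.12,0.12,1.7,0,0,0],
    [0.7,0.12,0.12,1.9,0,0,0],
    [0.7,0.12,0.12,2.0,0,0,0],
    [0.7,0.12,0.12,2.0,0,0,0],
  ],
)

```text
time: 29.4
position: [0.4536, -0.2986, 0.0186]
tool_rot: [0.738, -0.675, -0.0, -0.0]
ft_force: [0.2, 0.4, -4.5]
grip_width: 0.0268
```

```bash
python3 go.py tray 0 0.0 .0143 -90
```

```text
t 29.4 at [ 0.4536 -0.2986  0.0186] yaw -84.9 q6 0.69 grip 0.0268 F [ 0.2  0.4 -4.5]
delta [-0.024 -0.003  0.173] rot [0.02 0.03 0.03]
```

carry_out(
  deltas=[
    [0.7,0,0,0.06,0,0,0],
    [0.7,0,0,0.12,0,0,0],
    [0.7,0,0,0.16,0,0,0],
    [0.7,0,0,0.18,0,0,0],
  ],
)

```text
time: 29.8
position: [0.4539, -0.2988, 0.0153]
tool_rot: [0.738, -0.675, 0.0, 0.0]
ft_force: [-1.3, 0.9, 5.6]
grip_width: 0.0268
```

carry_out(
  deltas=[
    [0.35,0,0,0.02,0,0,0],
    [0.25,0,0,0.02,0,0,0],
    [0.1,0,0,0.02,0,0,0],
    [-0.1,0,0,0.02,0,0,0],
    [-0.1,0,0,0.02,0,0,0],
  ],
)

```text
time: 30.3
position: [0.454, -0.2991, 0.0142]
tool_rot: [0.738, -0.675, 0.0, 0.0]
ft_force: [-0.6, 0.2, -0.0]
grip_width: 0.0451
```

carry_out(
  deltas=[
    [-0.1,0,0,-0.2,0,0,0],
    [-0.1,0,0,-0.6,0,0,0],
    [-0.1,0,0,-1.4,0,0,0],
    [-0.1,0,0,-2.4,0,0,0],
    [-0.1,0,0,-3.6,0,0,0],
    [-0.1,0,0,-5,0,0,0],
    [-0.1,0,0,-6,0,0,0],
  ],
)

```text
time: 31.0
position: [0.4542, -0.2992, 0.167]
tool_rot: [0.738, -0.675, 0.002, 0.0]
ft_force: [1.1, 0.1, -0.4]
grip_width: 0.0475
```

```bash
python3 go.py mat 0 0.0 .16
```

```text
t 31.0 at [ 0.4542 -0.2992  0.167 ] yaw -84.9 q6 0.69 grip 0.0475 F [ 1.1  0.1 -0.4]
delta [-23.531  -3.913   0.232] rot [-1.000e-02 -2.000e-01 -7.447e+01]
```

```bash
python3 go.py mat 0.092 0.0 .16
```

```text
t 31.0 at [ 0.4542 -0.2992  0.167 ] yaw -84.9 q6 0.69 grip 0.0475 F [ 1.1  0.1 -0.4]
delta [-22.546  -7.458   0.242] rot [-1.000e-02 -2.000e-01 -7.447e+01]
```

carry_out(
  deltas=[
    [-0.1,-0.6,-0.2,0,0,0,-2],
    [-0.1,-1.8,-0.6,0,0,0,-6],
    [-0.1,-3.3,-1.1,0,0,0,-11],
    [-0.2,-5.1,-1.7,0,0,0,-17],
    [-0.3,-6.9,-2.3,0,0,0,-23],
    [-0.38,-8.7,-2.9,0,0,0,-29],
    [-0.38,-10.5,-3.5,0,0,0,-35],
    [-0.38,-12.3,-4.1,0,0,0,-41],
  ],
)

```text
time: 31.8
position: [0.5274, 0.0194, 0.1636]
tool_rot: [0.929, -0.371, -0.001, 0.0]
ft_force: [0.7, -0.2, -0.6]
grip_width: 0.0596
```

```bash
python3 go.py mat 0.092 0.0 .15
```

```text
t 31.8 at [0.5274 0.0194 0.1636] yaw -43.6 q6 0.58 grip 0.0596 F [ 0.7 -0.2 -0.6]
delta [-5.353 -9.235  0.546] rot [ 2.000e-02  9.000e-02 -3.317e+01]
```

carry_out(
  deltas=[
    [-0.38,-0.9,-1.5,0,0,0,-6],
    [-0.38,-1.8,-3.1,0,0,0,-12],
    [-0.38,-2.7,-4.7,0,0,0,-18],
    [-0.38,-3.6,-6.3,0,0,0,-24],
    [-0.38,-4.4,-7.6,0,0,0,-29],
    [-0.38,-5.0,-8.6,0,0,0,-33.2],
    [-0.38,-5.35,-9.2,0,0,0,-33.2],
    [-0.38,-5.35,-9.2,0.4,0,0,-33.2],
  ],
)

```text
time: 32.6
position: [0.5918, 0.2777, 0.1546]
tool_rot: [0.996, -0.092, 0.001, -0.001]
ft_force: [0.5, -0.3, 0.7]
grip_width: 0.0602
```

```bash
python3 go.py mat 0.092 0.0 .03;  python3 - <<'E'
from h import *
p,_=snap("side","9"); overlay("side",[],(130,430,130,530),1.9,"pics/s9.png")
p,_=snap("top","9"); overlay("top",[((.4536,-.298,5.1),traym(),(0,255,0))],(165,365,120,440),2.4,"pics/t9.png")
E
```

```text
t 32.6 at [0.5918 0.2777 0.1546] yaw -10.6 q6 0.45 grip 0.0602 F [ 0.5 -0.3  0.7]
delta [-0.113 -0.023  4.983] rot [-0.09 -0.16 -0.16]
```

View pics/s9.png

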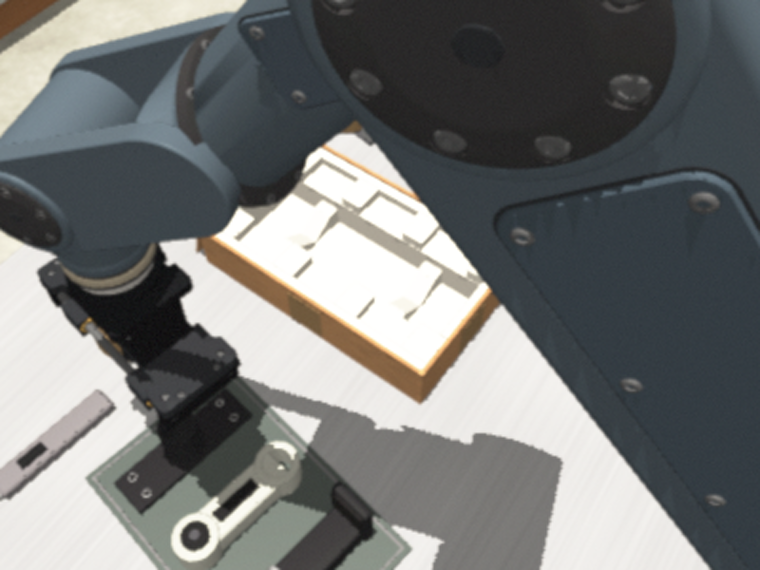

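View pics/t9.png

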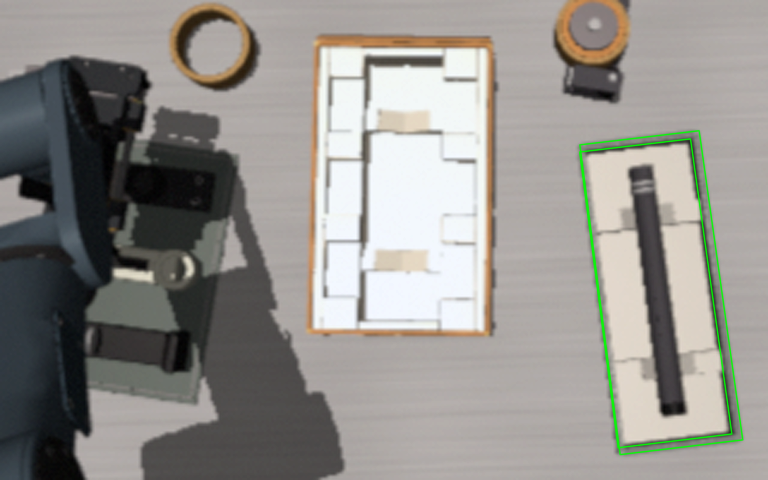

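The post sits in both cradles, centred and aligned with the tray. With the notches now empty, I can check the pack pose against them.

Run:
```python
from h import *
for z in (.062,):
  L=packm()[2:]
  overlay("top",[((.5763,-.0142,-2.4),L,(0,0,255))],(175,310,240,335),5.5,"pics/t9b.png")
p=np.load("top_p.npy"); 
im=cv2.imread("pics/t9b.png"); im=np.clip((im.astype(float)-100)*1.6,0,255).astype(np.uint8)
p2=cv2.resize(p[175:310,240:335,::-1],None,fx=4.2,fy=4.2,interpolation=cv2.INTER_CUBIC)
p2=np.clip((p2.astype(float)-90)*2.5,0,255).astype(np.uint8)
uv=0
for q in packm()[2:]:
    a=(proj("top",T((.5763,-.0142,-2.4),q))+.5-[240,175])*4.2-.5
    cv2.polylines(p2,[np.round(a*8).astype(int)],True,(0,0,255),1,cv2.LINE_AA,3)
    b=q.copy(); b[:,2]=.046
    a=(proj("top",T((.5763,-.0142,-2.4),b))+.5-[240,175])*4.2-.5
    cv2.polylines(p2,[np.round(a*8).astype(int)],True,(255,0,0),1,cv2.LINE_AA,3)
cv2.imwrite("pics/t9c.png",p2)
```

```text
(no output)
```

View pics/t9c.png

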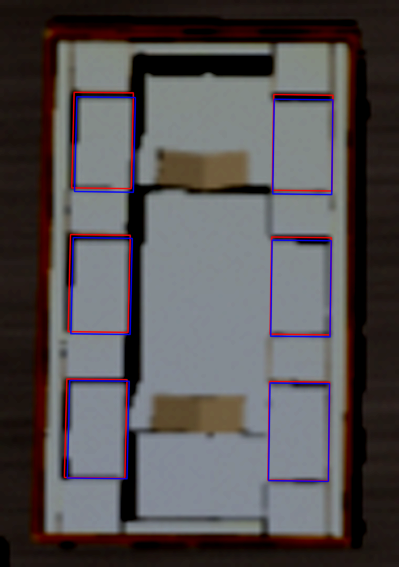

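carry_out(
  deltas=[
    [-0.38,-0.05,-0.02,0.3,0,0,-0.1],
    [-0.38,-0.1,-0.02,1.0,0,0,-0.1],
    [-0.38,-0.1,-0.02,2.0,0,0,-0.1],
    [-0.38,-0.1,-0.02,3.0,0,0,-0.1],
    [-0.38,-0.1,-0.02,3.9,0,0,-0.1],
    [-0.38,-0.1,-0.02,4.6,0,0,-0.1],
    [-0.38,-0.1,-0.02,4.9,0,0,-0.1],
    [-0.38,-0.1,-0.02,4.9,0,0,-0.1],
  ],
)

```text
time: 33.5
position: [0.5879, 0.2747, 0.0302]
tool_rot: [0.996, -0.093, -0.001, 0.001]
ft_force: [-0.4, 0.2, 0.5]
grip_width: 0.06
```

```bash
python3 go.py mat 0.092 0.0 .028
```

```text
t 33.5 at [0.5879 0.2747 0.0302] yaw -10.7 q6 0.45 grip 0.06 F [-0.4  0.2  0.5]
delta [ 0.031 -0.177  0.089] rot [ 0.09  0.16 -0.27]
```

carry_out(
  deltas=[
    [-0.38,0.03,-0.1,0.05,0,0,-0.3],
    [-0.38,0.06,-0.18,0.09,0,0,-0.3],
    [-0.38,0.06,-0.18,0.09,0,0,-0.3],
    [0,0.06,-0.18,0.09,0,0,-0.3],
    [0.1,0.06,-0.18,0.09,0,0,-0.3],
    [0.5,0.06,-0.18,0.09,0,0,-0.3],
    [0.5,0.06,-0.18,0.09,0,0,-0.3],
    [0.5,0.06,-0.18,0.09,0,0,-0.3],
  ],
  force=40,
)

```text
time: 34.3
position: [0.5909, 0.2804, 0.0295]
tool_rot: [0.996, -0.089, -0.0, 0.0]
ft_force: [-1.2, 0.4, 2.4]
grip_width: 0.0383
```

carry_out(
  deltas=[
    [0.5,0,0,-0.1,0,0,0],
    [0.5,0,0,-0.3,0,0,0],
    [0.5,0,0,-0.8,0,0,0],
    [0.5,0,0,-1.6,0,0,0],
    [0.5,0,0,-2.6,0,0,0],
    [0.5,0,0,-3.6,0,0,0],
    [0.5,0,0,-4.6,0,0,0],
    [0.5,0,0,-5,0,0,0],
  ],
)

```text
time: 35.1
position: [0.5929, 0.2808, 0.158]
tool_rot: [0.996, -0.09, 0.003, -0.001]
ft_force: [0.5, -0.2, -3.0]
grip_width: 0.0386
```

```bash
python3 go.py pack 0.091 0.001 .14
```

```text
t 35.1 at [0.5929 0.2808 0.158 ] yaw -10.3 q6 0.45 grip 0.0386 F [ 0.5 -0.2 -3. ]
delta [ 5.049 11.193  0.716] rot [-0.13 -0.32 -7.87]
```

carry_out(
  deltas=[
    [0.5,0.3,0.6,0,0,0,-0.5],
    [0.5,0.8,1.8,0,0,0,-1.5],
    [0.5,1.5,3.4,0,0,0,-3],
    [0.5,2.3,5.1,0,0,0,-4],
    [0.5,3.1,6.9,0,0,0,-5],
    [0.5,3.9,8.7,0,0,0,-6],
    [0.5,4.6,10.3,0,0,0,-7.5],
    [0.5,4.95,11,0,0,0,-7.9],
  ],
)

```text
time: 35.9
position: [0.6646, -0.0172, 0.154]
tool_rot: [1.0, -0.022, 0.0, 0.001]
ft_force: [-0.2, 0.7, -2.5]
grip_width: 0.0385
```

```bash
python3 go.py pack 0.091 0.001 .09
```

```text
t 35.9 at [ 0.6646 -0.0172  0.154 ] yaw -2.6 q6 -0.15 grip 0.0385 F [-0.2  0.7 -2.5]
delta [ 0.103 -0.019  2.561] rot [ 0.11 -0.04 -0.15]
```

carry_out(
  deltas=[
    [0.5,0.1,0,0.3,0,0,-0.1],
    [0.5,0.1,0,0.8,0,0,-0.1],
    [0.5,0.1,0,1.4,0,0,-0.1],
    [0.5,0.1,0,1.8,0,0,-0.1],
    [0.5,0.1,0,2.0,0,0,-0.1],
    [0.5,0.1,0,2.0,0,0,-0.1],
    [0.5,0.1,0,2.0,0,0,-0.1],
  ],
)

```text
time: 36.6
position: [0.6666, -0.0119, 0.1044]
tool_rot: [1.0, -0.019, 0.0, 0.0]
ft_force: [0.3, 0.2, -2.8]
grip_width: 0.0385
```

```bash
python3 go.py pack 0.091 0.001 .073;  python3 - <<'E'
from h import *
p,_=snap("side","10"); overlay("side",[],(150,350,180,430),3,"pics/s10.png")
p,_=snap("top","10"); overlay("top",[],(165,325,220,360),4,"pics/t10.png")
E
```

```text
t 36.6 at [ 0.6666 -0.0119  0.1044] yaw -2.2 q6 -0.15 grip 0.0385 F [ 0.3  0.2 -2.8]
delta [0.032 0.202 1.255] rot [ 0.   -0.02  0.17]
```

View pics/s10.png

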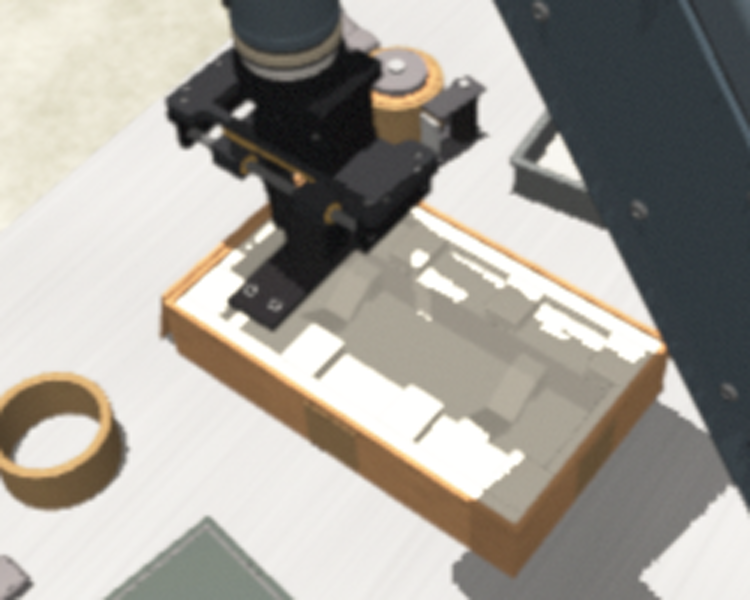

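View pics/t10.png

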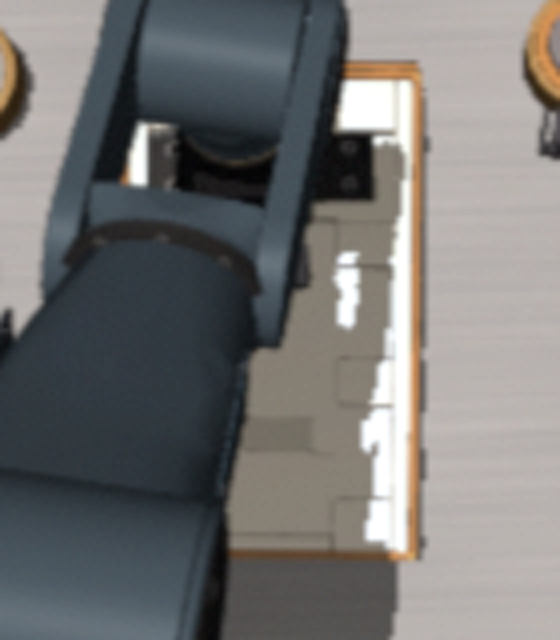

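carry_out(
  deltas=[
    [0.5,0.03,0.1,0,0,0,0],
    [0.5,0.03,0.2,0.2,0,0,0],
    [0.5,0.03,0.2,0.5,0,0,0],
    [0.5,0.03,0.2,0.8,0,0,0],
    [0.5,0.03,0.2,1.0,0,0,0],
    [0.5,0.03,0.2,1.1,0,0,0],
    [0.5,0.03,0.2,1.1,0,0,0],
  ],
)

```text
time: 37.4
position: [0.6665, -0.0173, 0.076]
tool_rot: [1.0, -0.02, -0.001, -0.0]
ft_force: [0.4, -0.2, -3.2]
grip_width: 0.0384
```

```bash
python3 go.py pack 0.091 0.001 .0715
```

```text
t 37.4 at [ 0.6665 -0.0173  0.076 ] yaw -2.3 q6 -0.15 grip 0.0384 F [ 0.4 -0.2 -3.2]
delta [ 0.029 -0.014  0.179] rot [-0.01  0.08  0.14]
```

carry_out(
  deltas=[
    [0.5,0.02,0,0.06,0,0,0],
    [0.5,0.02,0,0.12,0,0,0],
    [0.5,0.02,0,0.16,0,0,0],
    [0.5,0.02,0,0.2,0,0,0],
    [0.5,0.02,0,0.2,0,0,0],
  ],
)

```text
time: 37.9
position: [0.6674, -0.0174, 0.0718]
tool_rot: [1.0, -0.02, -0.0, -0.0]
ft_force: [0.1, 1.1, -3.4]
grip_width: 0.0384
```

carry_out(
  deltas=[
    [0.5,0,0,0.04,0,0,0],
    [0.5,0,0,0.08,0,0,0],
    [0.5,0,0,0.08,0,0,0],
  ],
)

```text
time: 38.2
position: [0.6676, -0.0175, 0.0714]
tool_rot: [1.0, -0.02, 0.0, 0.0]
ft_force: [-2.6, 0.7, 4.0]
grip_width: 0.0387
```

carry_out(
  deltas=[
    [0.1,0,0,0,0,0,0],
    [-0.1,0,0,0,0,0,0],
    [-0.3,0,0,0,0,0,0],
    [-0.38,0,0,0,0,0,0],
    [-0.38,0,0,-0.4,0,0,0],
    [-0.38,0,0,-1.2,0,0,0],
    [-0.38,0,0,-2.4,0,0,0],
    [-0.38,0,0,-3.6,0,0,0],
  ],
)

```text
time: 39.0
position: [0.6673, -0.0175, 0.1608]
tool_rot: [1.0, -0.02, -0.0, -0.0]
ft_force: [0.6, 0.8, -0.8]
grip_width: 0.0601
```

```bash
python3 go.py mat 0 0.0 .15
```

```text
t 39.0 at [ 0.6673 -0.0175  0.1608] yaw -2.3 q6 -0.15 grip 0.0601 F [ 0.6  0.8 -0.8]
delta [ -7.224 -12.243   0.438] rot [-0.    0.04  8.13]
```

carry_out(
  deltas=[
    [-0.38,-0.4,-0.7,0,0,0,0.5],
    [-0.38,-1.2,-2.0,0,0,0,1.5],
    [-0.38,-2.2,-3.6,0,0,0,3],
    [-0.38,-3.2,-5.3,0,0,0,4],
    [-0.38,-4.2,-7.0,0,0,0,5],
    [-0.38,-5.2,-8.8,0,0,0,6],
    [-0.38,-6.2,-10.5,0,0,0,7.5],
    [-0.38,-6.9,-11.7,0.2,0,0,8.1],
  ],
)

```text
time: 39.8
position: [0.5055, 0.2844, 0.1561]
tool_rot: [0.996, -0.09, 0.001, -0.001]
ft_force: [0.0, -0.5, 0.5]
grip_width: 0.0599
```

```bash
python3 go.py mat 0 0.0 .012;  python3 - <<'E'
from h import *
p,_=snap("side","11"); overlay("side",[],(130,480,130,530),1.7,"pics/s11.png")
p,_=snap("top","11"); overlay("top",[((.5763,-.0142,-2.4),packm()[2:],(0,0,255))],(165,325,220,360),4,"pics/t11.png")
E
```

```text
t 39.8 at [0.5055 0.2844 0.1561] yaw -10.3 q6 0.5 grip 0.0599 F [ 0.  -0.5  0.5]
delta [-0.344 -0.382  5.764] rot [-0.09 -0.09  0.08]
```

View pics/s11.png

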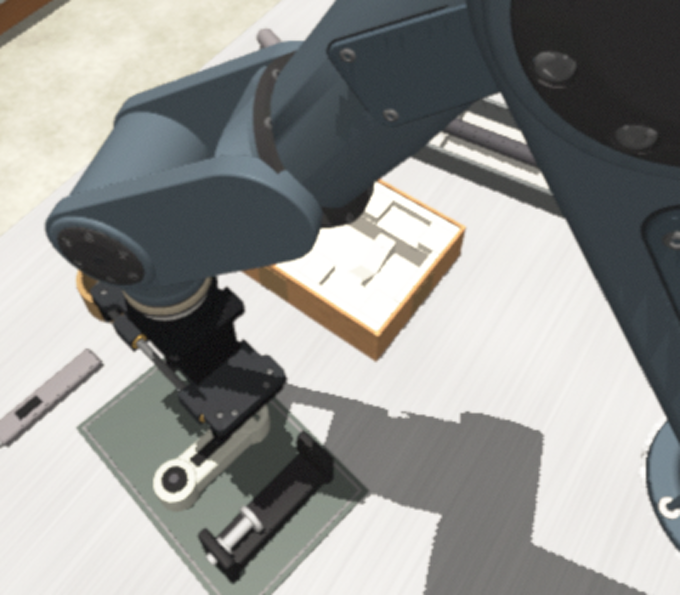

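View pics/t11.png

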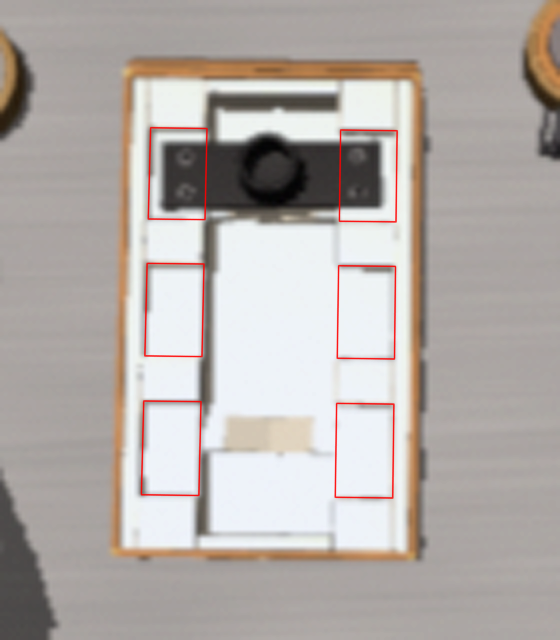

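The foot is centred in its notches. Next, the link.

carry_out(
  deltas=[
    [-0.38,-0.2,-0.2,0.3,0,0,0.1],
    [-0.38,-0.34,-0.38,1.0,0,0,0.1],
    [-0.38,-0.34,-0.38,2.0,0,0,0.1],
    [-0.38,-0.34,-0.38,3.0,0,0,0.1],
    [-0.38,-0.34,-0.38,3.9,0,0,0.1],
    [-0.38,-0.34,-0.38,4.5,0,0,0.1],
    [-0.38,-0.34,-0.38,4.7,0,0,0.1],
    [-0.38,-0.34,-0.38,4.7,0,0,0.1],
  ],
)

```text
time: 40.7
position: [0.5003, 0.2915, 0.0365]
tool_rot: [0.996, -0.092, -0.001, 0.0]
ft_force: [-0.4, 0.5, -0.1]
grip_width: 0.06
```

```bash
python3 go.py mat 0 0.0 .0115
```

```text
t 40.7 at [0.5003 0.2915 0.0365] yaw -10.6 q6 0.52 grip 0.06 F [-0.4  0.5 -0.1]
delta [-0.08  -0.148  1.002] rot [ 0.04  0.06 -0.16]
```

carry_out(
  deltas=[
    [-0.38,-0.05,-0.1,0.3,0,0,-0.1],
    [-0.38,-0.07,-0.15,0.6,0,0,-0.1],
    [-0.38,-0.07,-0.15,0.9,0,0,-0.1],
    [-0.38,-0.07,-0.15,1.0,0,0,-0.1],
    [0,-0.07,-0.15,1.0,0,0,-0.1],
    [0.1,-0.07,-0.15,1.0,0,0,-0.1],
    [0.5,-0.07,-0.15,1.0,0,0,-0.1],
    [0.5,-0.07,-0.15,1.0,0,0,-0.1],
  ],
  force=35,
)

```text
time: 41.5
position: [0.4993, 0.2966, 0.0126]
tool_rot: [0.996, -0.09, 0.0, -0.0]
ft_force: [0.2, 0.2, -1.9]
grip_width: 0.0377
```

carry_out(
  deltas=[
    [0.5,0,0,-0.1,0,0,0],
    [0.5,0,0,-0.3,0,0,0],
    [0.5,0,0,-0.8,0,0,0],
    [0.5,0,0,-1.6,0,0,0],
    [0.5,0,0,-2.6,0,0,0],
    [0.5,0,0,-3.6,0,0,0],
    [0.5,0,0,-4.8,0,0,0],
    [0.5,0,0,-5.6,0,0,0],
  ],
)

```text
time: 42.3
position: [0.4994, 0.2967, 0.1552]
tool_rot: [0.996, -0.09, 0.001, -0.001]
ft_force: [0.2, -0.4, -3.2]
grip_width: 0.0378
```

```bash
python3 go.py pack 0 0.001 .14
```

```text
t 42.3 at [0.4994 0.2967 0.1552] yaw -10.4 q6 0.52 grip 0.0378 F [ 0.2 -0.4 -3.2]
delta [ 5.256 11.642  0.603] rot [-0.07 -0.14 -7.96]
```

carry_out(
  deltas=[
    [0.5,0.3,0.6,0,0,0,-0.5],
    [0.5,0.8,1.8,0,0,0,-1.5],
    [0.5,1.6,3.5,0,0,0,-3],
    [0.5,2.4,5.3,0,0,0,-4],
    [0.5,3.2,7.1,0,0,0,-5],
    [0.5,4.0,8.9,0,0,0,-6],
    [0.5,4.7,10.5,0,0,0,-7.5],
    [0.5,5.15,11.4,0,0,0,-8],
  ],
)

```text
time: 43.1
position: [0.575, -0.0107, 0.1533]
tool_rot: [1.0, -0.022, 0.001, 0.001]
ft_force: [0.1, 0.4, -3.3]
grip_width: 0.0378
```

```bash
python3 go.py pack 0 0.001 .08
```

```text
t 43.1 at [ 0.575  -0.0107  0.1533] yaw -2.5 q6 -0.17 grip 0.0378 F [ 0.1  0.4 -3.3]
delta [0.053 0.092 2.932] rot [ 0.07 -0.1  -0.09]
```

carry_out(
  deltas=[
    [0.5,0.05,0.05,0.3,0,0,0],
    [0.5,0.05,0.09,0.9,0,0,0],
    [0.5,0.05,0.09,1.6,0,0,0],
    [0.5,0.05,0.09,2.2,0,0,0],
    [0.5,0.05,0.09,2.5,0,0,0],
    [0.5,0.05,0.09,2.6,0,0,0],
    [0.5,0.05,0.09,2.6,0,0,0],
  ],
)

```text
time: 43.8
position: [0.5754, -0.0088, 0.0874]
tool_rot: [1.0, -0.02, -0.0, -0.0]
ft_force: [0.0, -0.2, -3.2]
grip_width: 0.038
```

```bash
python3 go.py pack 0 0.001 .058;python3 - <<'E'
from h import *
p,_=snap("side","12"); overlay("side",[],(150,350,180,430),3,"pics/s12.png")
E
```

```text
t 43.8 at [ 0.5754 -0.0088  0.0874] yaw -2.3 q6 -0.17 grip 0.038 F [ 0.  -0.2 -3.2]
delta [0.045 0.173 1.177] rot [-0.01  0.01  0.06]
```

View pics/s12.png

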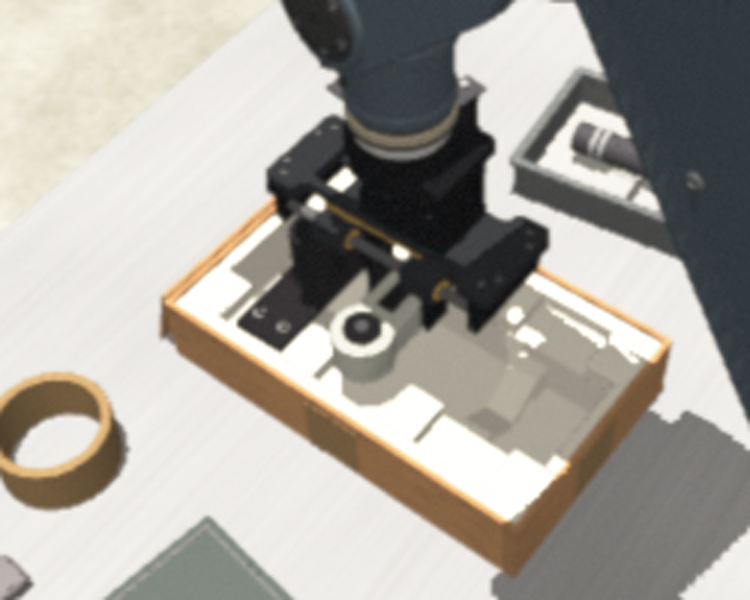

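carry_out(
  deltas=[
    [0.5,0.04,0.1,0.1,0,0,0],
    [0.5,0.04,0.17,0.3,0,0,0],
    [0.5,0.04,0.17,0.6,0,0,0],
    [0.5,0.04,0.17,0.9,0,0,0],
    [0.5,0.04,0.17,1.1,0,0,0],
    [0.5,0.04,0.17,1.18,0,0,0],
    [0.5,0.04,0.17,1.18,0,0,0],
  ],
)

```text
time: 44.55
position: [0.576, -0.0135, 0.0572]
tool_rot: [1.0, -0.021, -0.001, -0.0]
ft_force: [-0.0, 0.7, -4.3]
grip_width: 0.0378
```

```bash
python3 go.py pack 0 0.001 .054
```

```text
t 44.55 at [ 0.576  -0.0135  0.0572] yaw -2.4 q6 -0.18 grip 0.0378 F [-0.   0.7 -4.3]
delta [ 0.012 -0.013  0.129] rot [-0.01  0.06  0.03]
```

carry_out(
  deltas=[
    [0.5,0,0,0.05,0,0,0],
    [0.5,0,0,0.1,0,0,0],
    [0.5,0,0,0.14,0,0,0],
    [0.5,0,0,0.14,0,0,0],
  ],
)

```text
time: 44.95
position: [0.5765, -0.0136, 0.0546]
tool_rot: [1.0, -0.021, 0.0, 0.0]
ft_force: [0.8, -0.9, -2.5]
grip_width: 0.0375
```

carry_out(
  deltas=[
    [0.5,0,0,0.04,0,0,0],
    [0.5,0,0,0.08,0,0,0],
    [0.5,0,0,0.08,0,0,0],
  ],
)

```text
time: 45.25
position: [0.5765, -0.0136, 0.0546]
tool_rot: [1.0, -0.021, 0.001, 0.0]
ft_force: [-3.4, 1.0, 12.0]
grip_width: 0.0376
```

Contact at the expected height, so I'll release and move to the clamp.

carry_out(
  deltas=[
    [0.1,0,0,0,0,0,0],
    [-0.1,0,0,0,0,0,0],
    [-0.3,0,0,0,0,0,0],
    [-0.38,0,0,0,0,0,0],
    [-0.38,0,0,-0.4,0,0,0],
    [-0.38,0,0,-1.2,0,0,0],
    [-0.38,0,0,-2.4,0,0,0],
    [-0.38,0,0,-4,0,0,0],
  ],
)

```text
time: 46.05
position: [0.5751, -0.0134, 0.1523]
tool_rot: [1.0, -0.021, -0.002, -0.0]
ft_force: [0.4, 0.5, -0.0]
grip_width: 0.0602
```

```bash
python3 go.py mat -0.09 0.0 .14
```

```text
t 46.05 at [ 0.5751 -0.0134  0.1523] yaw -2.4 q6 -0.18 grip 0.0602 F [ 0.4  0.5 -0. ]
delta [ -7.116 -12.721   0.528] rot [-0.02  0.22  8.02]
```

carry_out(
  deltas=[
    [-0.38,-0.4,-0.7,0,0,0,0.5],
    [-0.38,-1.1,-2.0,0,0,0,1.5],
    [-0.38,-2.1,-3.7,0,0,0,3],
    [-0.38,-3.1,-5.5,0,0,0,4],
    [-0.38,-4.1,-7.3,0,0,0,5],
    [-0.38,-5.1,-9.1,0,0,0,6],
    [-0.38,-6.1,-10.9,0,0,0,7.5],
    [-0.38,-6.8,-12.2,0,0,0,8],
  ],
)

```text
time: 46.85
position: [0.4177, 0.3001, 0.153]
tool_rot: [0.996, -0.09, 0.0, -0.0]
ft_force: [0.6, 0.3, 0.6]
grip_width: 0.06
```

```bash
python3 go.py mat -0.09 0.0 .03
python3 - <<'E'
from h import *
p,_=snap("top","13"); overlay("top",[((.5763,-.0142,-2.4),packm()[2:],(0,0,255))],(165,325,220,360),4,"pics/t13.png")
E
```

```text
t 46.85 at [0.4177 0.3001 0.153 ] yaw -10.4 q6 0.59 grip 0.06 F [0.6 0.3 0.6]
delta [-0.368 -0.403  4.919] rot [-0.03 -0.02  0.03]
```

View pics/t13.png

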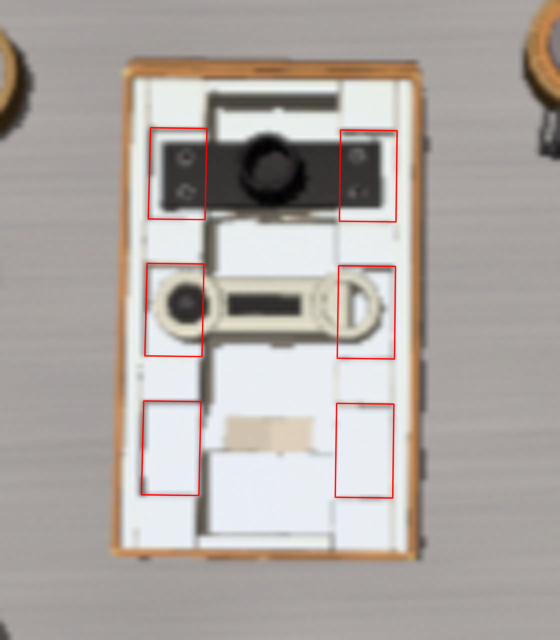

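The link is seated in its notches. I'll descend on the clamp.

carry_out(
  deltas=[
    [-0.38,-0.2,-0.2,0.3,0,0,0],
    [-0.38,-0.36,-0.4,1.0,0,0,0],
    [-0.38,-0.36,-0.4,2.0,0,0,0],
    [-0.38,-0.36,-0.4,3.0,0,0,0],
    [-0.38,-0.36,-0.4,3.9,0,0,0],
    [-0.38,-0.36,-0.4,4.5,0,0,0],
    [-0.38,-0.36,-0.4,4.7,0,0,0],
    [-0.38,-0.36,-0.4,4.7,0,0,0],
  ],
)

```text
time: 47.7
position: [0.4122, 0.3087, 0.0342]
tool_rot: [0.996, -0.091, -0.001, 0.0]
ft_force: [0.3, -0.1, 0.1]
grip_width: 0.0597
```

```bash
python3 go.py mat -0.09 0.0 .009
```

```text
t 47.7 at [0.4122 0.3087 0.0342] yaw -10.4 q6 0.61 grip 0.0597 F [ 0.3 -0.1  0.1]
delta [-0.088 -0.108  1.007] rot [ 0.06  0.07 -0.04]
```

carry_out(
  deltas=[
    [-0.38,-0.05,-0.1,0.3,0,0,0],
    [-0.38,-0.07,-0.1,0.6,0,0,0],
    [-0.38,-0.07,-0.1,0.9,0,0,0],
    [-0.38,-0.07,-0.1,1.0,0,0,0],
    [0,-0.07,-0.1,1.0,0,0,0],
    [0.1,-0.07,-0.1,1.0,0,0,0],
    [0.5,-0.07,-0.1,1.0,0,0,0],
    [0.5,-0.07,-0.1,1.0,0,0,0],
  ],
  force=35,
)

```text
time: 48.5
position: [0.4108, 0.3125, 0.0101]
tool_rot: [0.996, -0.09, 0.0, -0.0]
ft_force: [0.1, 1.1, 0.1]
grip_width: 0.0378
```

carry_out(
  deltas=[
    [0.5,0,0,-0.1,0,0,0],
    [0.5,0,0,-0.3,0,0,0],
    [0.5,0,0,-0.8,0,0,0],
    [0.5,0,0,-1.6,0,0,0],
    [0.5,0,0,-2.6,0,0,0],
    [0.5,0,0,-3.6,0,0,0],
    [0.5,0,0,-4.8,0,0,0],
    [0.5,0,0,-5.8,0,0,0],
  ],
)

```text
time: 49.3
position: [0.4104, 0.3123, 0.157]
tool_rot: [0.996, -0.09, 0.0, -0.0]
ft_force: [0.3, 0.9, -3.8]
grip_width: 0.0377
```

```bash
python3 go.py pack -0.093 0.0005 .14
```

```text
t 49.3 at [0.4104 0.3123 0.157 ] yaw -10.4 q6 0.61 grip 0.0377 F [ 0.3  0.9 -3.8]
delta [ 5.189 12.147  0.676] rot [-0.03 -0.04 -7.97]
```

carry_out(
  deltas=[
    [0.5,0.3,0.6,0,0,0,-0.5],
    [0.5,0.8,1.8,0,0,0,-1.5],
    [0.5,1.6,3.6,0,0,0,-3],
    [0.5,2.4,5.5,0,0,0,-4],
    [0.5,3.2,7.4,0,0,0,-5],
    [0.5,4.0,9.3,0,0,0,-6],
    [0.5,4.7,11,0,0,0,-7.5],
    [0.5,5.1,11.9,0,0,0,-8],
  ],
)

```text
time: 50.1
position: [0.4837, -0.0071, 0.1558]
tool_rot: [1.0, -0.022, 0.001, 0.001]
ft_force: [-0.2, 0.6, -4.2]
grip_width: 0.0378
```

```bash
python3 go.py pack -0.093 0.0005 .08
```

```text
t 50.1 at [ 0.4837 -0.0071  0.1558] yaw -2.5 q6 -0.2 grip 0.0378 F [-0.2  0.6 -4.2]
delta [-0.013  0.105  3.033] rot [ 0.09 -0.15 -0.11]
```

carry_out(
  deltas=[
    [0.5,0,0.05,0.3,0,0,0],
    [0.5,0,0.1,0.9,0,0,0],
    [0.5,0,0.1,1.6,0,0,0],
    [0.5,0,0.1,2.2,0,0,0],
    [0.5,0,0.1,2.6,0,0,0],
    [0.5,0,0.1,2.8,0,0,0],
    [0.5,0,0.1,2.8,0,0,0],
  ],
)

```text
time: 50.8
position: [0.4821, -0.0052, 0.0845]
tool_rot: [1.0, -0.02, -0.001, -0.0]
ft_force: [0.1, -0.9, -4.3]
grip_width: 0.0378
```

```bash
python3 go.py pack -0.093 0.0005 .055;python3 - <<'E'
from h import *
p,_=snap("side","14"); overlay("side",[],(150,350,180,430),3,"pics/s14.png")
E
```

```text
t 50.8 at [ 0.4821 -0.0052  0.0845] yaw -2.3 q6 -0.2 grip 0.0378 F [ 0.1 -0.9 -4.3]
delta [0.062 0.183 1.18 ] rot [-0.02  0.07  0.06]
```

View pics/s14.png

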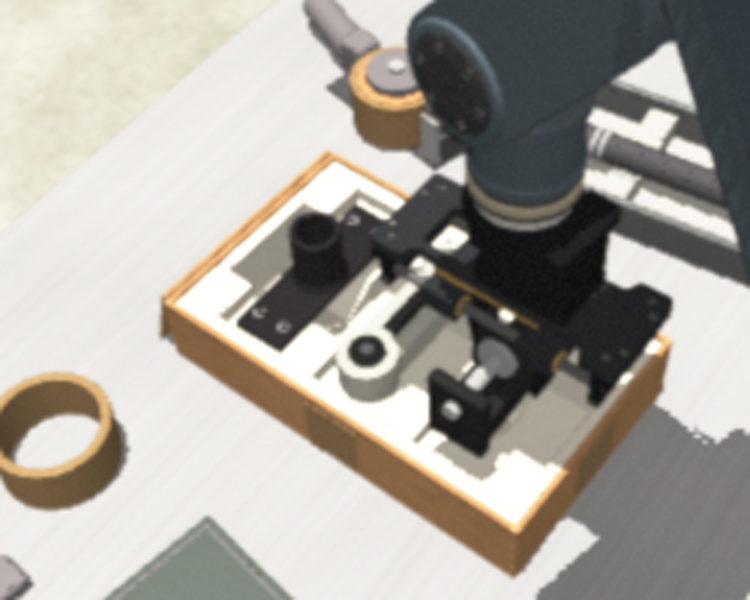

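carry_out(
  deltas=[
    [0.5,0.05,0.1,0.1,0,0,0],
    [0.5,0.05,0.18,0.3,0,0,0],
    [0.5,0.05,0.18,0.6,0,0,0],
    [0.5,0.05,0.18,0.9,0,0,0],
    [0.5,0.05,0.18,1.1,0,0,0],
    [0.5,0.05,0.18,1.16,0,0,0],
    [0.5,0.05,0.18,1.16,0,0,0],
  ],
)

```text
time: 51.55
position: [0.4833, -0.0102, 0.0553]
tool_rot: [1.0, -0.021, -0.0, -0.0]
ft_force: [-0.3, 0.1, -3.8]
grip_width: 0.038
```

```bash
python3 go.py pack -0.093 0.0005 .052
```

```text
t 51.55 at [ 0.4833 -0.0102  0.0553] yaw -2.4 q6 -0.21 grip 0.038 F [-0.3  0.1 -3.8]
delta [ 0.003 -0.014  0.133] rot [-0.01  0.06  0.03]
```

carry_out(
  deltas=[
    [0.5,0,0,0.05,0,0,0],
    [0.5,0,0,0.1,0,0,0],
    [0.5,0,0,0.14,0,0,0],
    [0.5,0,0,0.14,0,0,0],
  ],
)

```text
time: 51.95
position: [0.4836, -0.0102, 0.0523]
tool_rot: [1.0, -0.021, -0.0, 0.0]
ft_force: [0.5, -1.0, -4.5]
grip_width: 0.0378
```

carry_out(
  deltas=[
    [0.5,0,0,0.04,0,0,0],
    [0.5,0,0,0.06,0,0,0],
    [0.5,0,0,0.06,0,0,0],
  ],
)

```text
time: 52.25
position: [0.4837, -0.0103, 0.052]
tool_rot: [1.0, -0.021, 0.0, 0.0]
ft_force: [-2.0, 0.7, 7.1]
grip_width: 0.0382
```

carry_out(
  deltas=[
    [0.1,0,0,0,0,0,0],
    [-0.1,0,0,0,0,0,0],
    [-0.3,0,0,0,0,0,0],
    [-0.38,0,0,0,0,0,0],
    [-0.38,0,0,-0.4,0,0,0],
    [-0.38,0,0,-1.2,0,0,0],
    [-0.38,0,0,-2.4,0,0,0],
    [-0.38,0,0,-4,0,0,0],
  ],
)

```text
time: 53.05
position: [0.4824, -0.01, 0.1512]
tool_rot: [1.0, -0.021, -0.002, -0.0]
ft_force: [0.9, -1.0, -0.3]
grip_width: 0.0593
```

```bash
python3 go.py w 0.40 0.30 .25 -10
```

```text
t 53.05 at [ 0.4824 -0.01    0.1512] yaw -2.4 q6 -0.21 grip 0.0593 F [ 0.9 -1.  -0.3]
delta [ -3.82  -12.255  -3.929] rot [-0.03  0.2   7.62]
```

carry_out(
  deltas=[
    [-0.38,0,0,-1,0,0,0],
    [-0.38,-0.5,-1.6,-2,0,0,1],
    [-0.38,-1.0,-3.3,-2.7,0,0,2],
    [-0.38,-1.6,-5.1,-3.2,0,0,3],
    [-0.38,-2.2,-7,-3.6,0,0,4],
    [-0.38,-2.8,-8.9,-3.9,0,0,5],
    [-0.38,-3.4,-10.7,-3.9,0,0,6],
    [-0.38,-3.7,-12,-3.9,0,0,7],
  ],
)

```text
time: 53.85
position: [0.4018, 0.2958, 0.2494]
tool_rot: [0.997, -0.081, 0.0, -0.001]
ft_force: [1.2, -0.2, -0.2]
grip_width: 0.0599
```

Run:
```python
from h import *
p,_=snap("top","15"); overlay("top",[((.5763,-.0142,-2.4),packm()[2:],(0,0,255))],(165,365,110,440),2.4,"pics/t15.png")
overlay("top",[((.5763,-.0142,-2.4),packm()[2:],(0,0,255))],(165,325,220,360),3.7,"pics/t15b.png")
p,_=snap("side","15")
W=cloud("top")
t=np.radians(-2.4)
D=W[...,:2]-[.5763,-.0142]; lx=D[...,0]*np.cos(t)+D[...,1]*np.sin(t); ly=-D[...,0]*np.sin(t)+D[...,1]*np.cos(t)
for nm,c in(("foot",.092),("link",0),("clamp",-.092)):
  for s in(-1,1):
    m=(abs(lx-c)<.016)&(abs(ly-s*.06)<.011); print(nm,s,np.round(np.nanmedian(W[...,2][m]),4))
  m=(abs(lx-c)<.01)&(abs(ly+.03)<.006); print(nm,"mid",np.round(np.nanmedian(W[...,2][m]),4))
m=(abs(lx-.046)<.006)&(abs(abs(ly)-.06)<.01); print("foam top",np.nanmedian(W[...,2][m]))
for q in((.454,-.298),):
    t=np.radians(5.1);
    for a in(-.13,-.05,0,.05,.13):
        x=.4536+a*np.cos(t);y=-.298+a*np.sin(t); m=np.hypot(W[...,0]-x,W[...,1]-y)<.006; print("post top",a,np.round(np.nanmedian(W[...,2][m]),4))
```

```text
foot -1 0.055
foot 1 0.055
foot mid 0.0555
link -1 0.0777
link 1 0.0828
link mid 0.0805
clamp -1 0.0739
clamp 1 0.1044
clamp mid 0.0722
foam top 0.06243786375644489
post top -0.13 0.0422
post top -0.05 0.0415
post top 0 0.0414
post top 0.05 0.0427
post top 0.13 0.0417
```

View pics/t15.png

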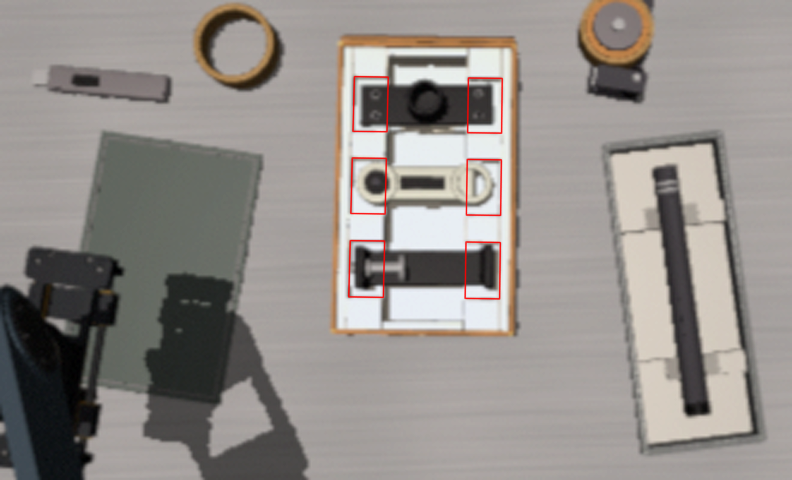

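View pics/t15b.png

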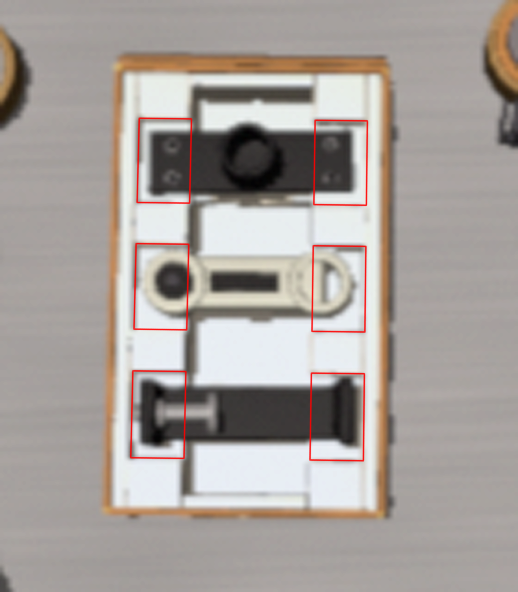

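View pics/side15.png

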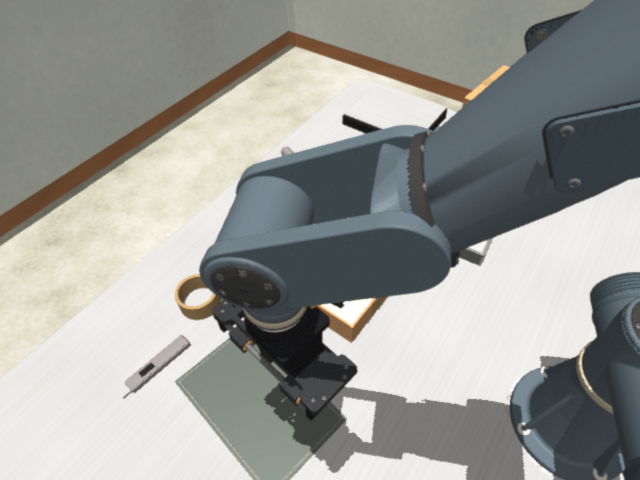

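All three parts lie inside their notches at the expected heights: foot plate about 55 mm, link about 78–83 mm, clamp spine about 72 mm. The post top is level at about 42 mm and the arm is clear, so I'm handing in.

```bash
python3 -c "
from rig import *
print(hand_in())"
```

```text
the job is handed in; nothing more can be done
None
```

I did the job in the order asked and handed it in at about 54 s of the 144 s allowed. The three parts went side by side onto the mat, then the post into the tray's two cradles. After that the foot, swing link and desk clamp went back into their own notches, each lowered to a soft contact before release.

My last checks, from the top camera:
- **Parts:** all three lie upright and inside their notch outlines. Their heights fit being fully down: foot plate 55 mm (54 expected), clamp spine 72 mm (72 expected) and link 78–83 mm by the end and middle readings.
- **Post:** its top reads 41–43 mm along its whole length (42 expected). It is centred and in line with the tray.
- **Rest of the scene:** the tape roll, cutter and dispenser look unmoved. The arm stood clear at 0.25 m height.

No check failed. The last side picture couldn't confirm the pack, because the arm hid most of it. The foot's socket read about 1.5 mm narrower in the grip than listed, but this caused no problem.

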